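Release a push-fit air tube with a slotted weight

ROBOT

A 6-joint arm with a two-finger parallel gripper is mounted at the origin on the work surface. World frame = base frame: x ahead of the robot, y to its left, z up, the work surface at z = 0. Lengths are in mm, angles in rad, forces in N, time in s.
With the tool pointing down it reaches from about 325 to 900 mm from the base axis. Payload 6.1 kg.
Tool frame: the origin (TCP) lies between the finger pads; the fingertips stand ahead of it and the grasp point (between the pads) lies 6 mm ahead of it (tip_reach is the x of the fingertips in the tool frame, in mm); x points along the fingers, y is the direction in which the jaws open and shut, and the axes are right-handed (so a half turn about x gives the same grasp; the last joint's range is limited). The gripper opens to 87 mm and grips with 3 to 60 N. Pads are 19 mm wide; open, the fingers measure 117 mm over their backs; the gripper's body (75 mm by 190 mm) begins 51 mm behind the grasp point.
Start: joints at [1.149, 0.22, 1.526, -0, 1.395, -0.126], TCP at [182.189, 597.849, 247.538] pointing down, gripper open.
Joint ranges: [-2.98, 2.98], [-0.91, 2.08], [0.09, 2.57], [-1.24, 4.39], [0.2, 2.65], [-2.68, 2.68]. Speed limits (rad/s): [2.57, 2.57, 3.01, 3.14, 3.14, 3.14].

INTERFACE

Orientations are given as a unit quaternion [w, x, y, z].
In Python, from cell import * gives the robot as it stands.
- The arm moves only by the tool move_arm, never from a script. Its argument "series" is a list of rows, each a list of 2 entries, a list of its own where there are three numbers: the shift along the tool's x, y, z in cm, then the turn, a rotation vector about the tool's x, y, z in degrees. A call has 1 to 10 rows; each row is the pose to reach, as a shift and turn from the pose measured when the call began, along the tool's axes at that moment; what a row does not reach only later rows make up. A row lasts 1/10 s, in which the tool goes at most 50 mm and 8.59 degrees, less where a joint would pass 70% of its speed; a pose out of reach is approached as far as the arm can. A call with a gripper value outside its range is refused whole. "grip" is the opening, from -1 (shut) to 1 (fully open), so that 0 is half open, set as the call begins (left out, the last holds). The fingers move at their own pace and stop on an object; "grip_force" is the grip in N (left out, the last holds). Time passes only in rows, so rows that repeat a pose let the fingers close. It gives the time, the measured TCP pose, the force and the opening at its end, in the units of the state.
- read_state(): the state, without advancing time (a new reading comes with each control period).
- camera(name): name is "scene" or "top"; returns a dict with "color" (400x640x3 uint8, red, green, blue), "z_map" (400x640 float32, mm along the optical axis (not along the pixel's ray), 0 where there is no reading), "fx", "fy", "cx", "cy" (pixels), "origin" and "rotation" of the camera in the world. Camera axes: x right, y down, z forward; pixel columns grow to the right and rows downward; lengths in mm; the calibration is good to about 2 mm. A picture is of the moment at which its call begins.
- finish_job(): hands the job in, once; it reports no verdict.
The state is a dict: "time_s": time; "joint_pos": joint angles; "joint_velocities": joint speeds; "joint_efforts": joint torques, N m; "eef_pos": TCP position; "ee_rot": TCP orientation; "force": force on the tool from outside, world axes, zero at the start; "torque": the same for the moment, N m; "finger_gap": finger opening in mm.
Only numpy, scipy, OpenCV 4.12 (cv2) and the standard library are available. Lean on these libraries where they do the work, as an engineer would, in place of code of your own. Each camera call takes 0.05 s, during which the arm holds its last target.

TASK

Disconnect the blue air tube: stand the yellow slotted weight astride it on the orange release ring so that the ring is held fully down, let go, then pull the tube straight up out of the fitting while the weight still holds the ring down. Stand the tube foot down in the empty cell of the green rack, then put the weight back upright on its red rubber pad. Set the weight and tube down rather than dropping them, and leave the white tube and the short tube in the rack where they are.

Things in the scene. Friction and masses are not known exactly. Their poses are not given: they have to be found in the camera images.
- tube_mid (a point): Centre of the blue tube (to be disconnected): rigid, 20 mm diameter, 200 mm long, about 0.12 kg, upright at the start; z along it to its free upper end. Its steel foot flange, 28 mm diameter and 6 mm high, is locked inside the fitting. At the start its lower 66 mm are hidden in fitting and ring, 134 mm stand above.
- tube_foot (a point): Centre of the underside of the blue tube's foot flange, 100 mm below its centre; z along the tube to its upper end. At the start it lies 66 mm below the ring's top (22 mm above the bench).
- fitting_ring (a point): On the vertical axis of the blue tube's fitting, level with the top of the orange release ring when up (88 mm above the bench); fixed, does not sink with the ring. Ring: 58 mm outside, 31 mm inside, 8 mm thick. Fitting: grey cylinder 67 mm wide, 70 mm high with its 100 x 100 x 12 mm base, bolted down; bore 32 mm wide, its floor 22 mm above the bench.
- collet (a joint): How far the orange release ring round the blue tube is pressed down, m: 0 up, 0.008 fully down. A spring returns it; holding it fully down takes about 4 N, less than the weight's own weight. While it is less than 6 mm down, jaws hold the tube's foot flange and the tube cannot be pulled out.
- weight_slot (a point): Slotted weight, 0.7 kg: yellow U-block 82 mm long, 78 wide, 28 high, its slot 38 mm wide, open to +x. Point on the underside where the tube's axis should stand: mid-slot, 18 mm from its closed end, 46 from the open end. x to the open end, z up. It can be slid on sideways or lowered over the tube; centre it within 4 mm, so that the foot flange passes. Centre of mass 9 mm to -x.
- weight_grip (a point): Grip point on the weight's upright black handle, 85 mm above the block's underside and 70 mm behind the slot point (weight's -x). The handle is a bar 24 mm along x by 16 mm along y, reaching from 23 to 113 mm above the underside: pinch it from above across its 16 mm (along the weight's y). x towards the slot's open end, z up.
- weight: The same weight; its origin and axes are those of the slot point.
- tube: The same blue tube; its origin and axes are those of the foot point.
- pad_mid (a point): Spot on top of the red rubber parking pad (170 x 130 mm, 4 mm thick, fixed), 15 mm from its middle to its -x side; x along its long side. The weight's slot point starts within about 10 mm of it and must stand over it again; any heading is good.
- rack_cell (a point): Centre of the floor of the rack's empty cell, 4 mm above the bench. The rack is an open green box fixed to the bench, 64 x 124 mm, 90 mm high, 4 mm walls, with two cells in a row along its y, each 56 x 56 mm inside. The empty cell is the one to +y; in the other stands a short aluminium tube 110 mm high. z up.
- tube2_mid (a point): Centre of the white tube, like the blue one but 140 mm long, locked in a second, identical fitting, its top 162 mm above the bench; it stays. Carry things over it or round it.
- tube3_mid (a point): Centre of the short aluminium tube (20 mm diameter, 110 mm long) standing loose in the other cell of the rack; it stays in that cell.
Mind the look-alikes: they are no part of the job. Of the things that look like the weight, take the one that is farthest to the robot's left at the start.

How it is judged:
By the outcome, as a careful person would: the job done as asked, in the order asked, and still so for the second after the job is handed in, with the robot touching nothing.
It also fails if it takes over 72 s, if anything falls off the work surface, if the arm or the gripper's body presses on something with over 40 N, if the wrist force passes 120 N, or if a joint passes its speed limit or range.

## Working session

There is one attempt and no reset: what is moved stays moved. The work goes in short steps, Python scripts to look and compute and a tool call to move; the robot and the scene stay as the last step left them, time stands still between calls to the robot, and variables do not carry over. Pictures are saved under pics/ and viewed, and the job is handed in when it is done.

Besides the shell and the picture viewer there is one more tool, called after "Emit:" as name([rows], argument=value, ...), one row to a line, values as JSON. move_arm: Moves the arm, as the interface text tells. Its arguments: {"type":"object","properties":{"series":{"type":"array"},"grip":{"type":"number"},"grip_force":{"type":"number"}},"required":["series"]}

```bash
ls; mkdir -p pics; python3 - <<'E'
from cell import *
import cv2,numpy as np,pickle
s=read_state();print(s)
for n in("scene","top"):
    c=camera(n);pickle.dump(c,open(f"pics/{n}0.pkl","wb"))
    cv2.imwrite(f"pics/{n}0.png",c["color"][:,:,::-1])
    print(n,c["fx"],c["fy"],c["cx"],c["cy"],c["origin"],c["rotation"])
E
```

```text
pics
{'time_s': 0.0, 'joint_pos': array([ 1.14887727e+00,  2.21205792e-01,  1.52762439e+00,  2.54618061e-06,
        1.39468189e+00, -1.26081239e-01]), 'joint_velocities': array([-0.00108968, -0.00024647,  0.00113834,  0.00161738,  0.00082984,
       -0.00074164]), 'joint_efforts': array([-1.49786410e-03, -4.94627202e+01, -3.87369955e+01,  6.98070042e-02,
        5.71646215e-02, -9.55043038e-05]), 'eef_pos': array([181.9688297 , 597.32520382, 246.44277171]), 'ee_rot': array([ 0.6992003 ,  0.10356051,  0.69956926, -0.10486663]), 'force': array([ 0.31111968, -0.63552169, -0.46922536]), 'torque': array([-0.01349333,  0.01344472,  0.00620866]), 'finger_gap': 87.29613963142597}
scene 414.8555863982934 414.8555863982934 320.4248493183512 201.12311829567932 [1211.05049867 -149.35751506  975.40183865] [-0.26726613  0.7079878   0.61010471 -0.23472182]
top 451.95451050677957 451.95451050677957 325.60120634334385 207.33629004949773 [ 354.31399067  -19.15067183 1587.09722659] [ 0.0219661  -0.70617796  0.70746311 -0.01805893]
```

View pics/scene0.png

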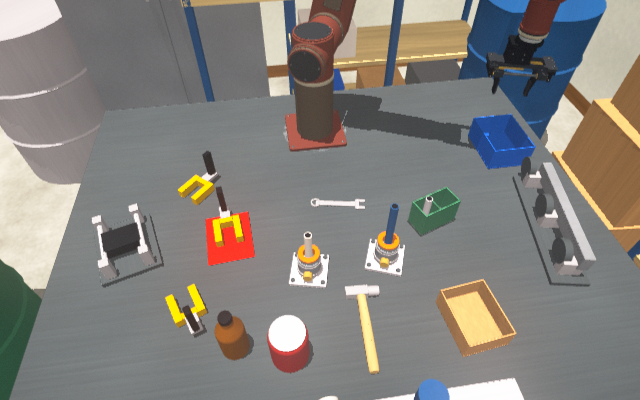

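View pics/top0.png

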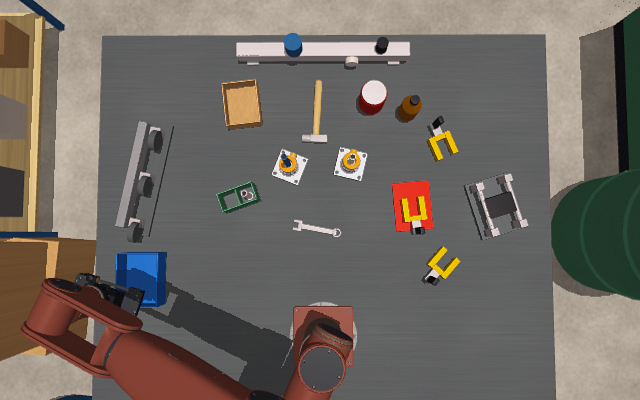

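The top view shows three yellow U-weights, at px (414,210) on the red pad, (442,141) and (441,265). Robot's left is +y, which is image left here, so the one on the red pad fits. I'll confirm it in an enlarged crop and measure.

```bash
cat > h.py <<'E'
import numpy as np,cv2,pickle
from scipy.spatial.transform import Rotation as R
def rot(q): return R.from_quat([q[1],q[2],q[3],q[0]]).as_matrix()
def load(n): return pickle.load(open(f"pics/{n}.pkl","rb"))
def cloud(c):
    z=c["z_map"].astype(float);v,u=np.mgrid[0:z.shape[0],0:z.shape[1]]
    p=np.stack([(u-c["cx"])/c["fx"]*z,(v-c["cy"])/c["fy"]*z,z],-1)
    w=p@rot(c["rotation"]).T+c["origin"]; w[z==0]=np.nan; return w
def ray(c,uv,zp):
    uv=np.atleast_2d(uv).astype(float)
    d=np.stack([(uv[:,0]-c["cx"])/c["fx"],(uv[:,1]-c["cy"])/c["fy"],np.ones(len(uv))],-1)@rot(c["rotation"]).T
    o=np.array(c["origin"]);return o+d*((zp-o[2])/d[:,2])[:,None]
def proj(c,P):
    q=(np.atleast_2d(P)-c["origin"])@rot(c["rotation"]);return np.stack([q[:,0]/q[:,2]*c["fx"]+c["cx"],q[:,1]/q[:,2]*c["fy"]+c["cy"]],-1)
def hsv(c): return cv2.cvtColor(c["color"],cv2.COLOR_RGB2HSV)
def snap(n,tag):
    from cell import camera
    c=camera(n);pickle.dump(c,open(f"pics/{n}{tag}.pkl","wb"));cv2.imwrite(f"pics/{n}{tag}.png",c["color"][:,:,::-1]);return c
def crop(c,x0,x1,y0,y1,k,f):
    cv2.imwrite(f,cv2.resize(c["color"][y0:y1,x0:x1,::-1],None,fx=k,fy=k,interpolation=cv2.INTER_NEAREST))
E
python3 - <<'E'
from h import *
t=load("top0");s=load("scene0")
a=cv2.resize(t["color"][120:260,200:480,::-1],None,fx=2.8,fy=2.8,interpolation=cv2.INTER_CUBIC)[:,:784]
cv2.imwrite("pics/ctop.png",a)
a=cv2.resize(s["color"][170:300,190:470,::-1],None,fx=2.8,fy=2.8,interpolation=cv2.INTER_CUBIC);cv2.imwrite("pics/cscene.png",a)
for n,c in(("top",t),("scene",s)):
    w=cloud(c);H=hsv(c)
    # bench check
    print(n,"valid",np.isfinite(w).mean())
    for nm,lo,hi in(("yellow",(24,150,90),(32,255,255)),("orange",(12,180,120),(22,255,255)),("red",(0,180,90),(4,255,255)),("blue",(100,100,50),(120,255,255)),("green",(70,80,30),(85,255,200))):
        m=cv2.inRange(H,lo,hi);k,l,st,ce=cv2.connectedComponentsWithStats(m)
        for i in range(1,k):
            if st[i,4]>15:
                q=w[l==i];print(nm,st[i],ce[i].round(1),np.nanmedian(q,0).round(1),"max",np.nanmax(q,0).round(0),"min",np.nanmin(q,0).round(0))
E
```

```text
top valid 0.99580859375
yellow [429 131  29  29 286] [442.7 143.6] [ 665.7 -411.6   26.5] max [ 709. -372.   35.] min [ 610. -468.    1.]
yellow [402 197  25  25 287] [414.  210.4] [ 429.3 -317.8   30.1] max [ 478. -273.   39.] min [ 395. -357.   17.]
yellow [428 247  32  32 312] [442.8 263.5] [ 247.4 -409.5   26.3] max [ 305. -361.   38.] min [ 199. -477.   -7.]
orange [414 102   7  11  41] [417.5 107. ] [ 768.2 -315.5  110.5] max [ 789. -302.  123.] min [ 755. -327.   98.]
orange [343 150  17  19 138] [351. 160.] [596.  -95.9  85.7] max [640. -69.  96.] min [ 570. -123.   39.]
orange [280 153  17  19 132] [288.5 163.6] [583.  108.2  85.8] max [630. 142. 158.] min [560.  91.  35.]
red [360  89  26  18  66] [370.  101.4] [ 784.9 -152.5  107.9] max [ 831. -126.  117.] min [ 773. -210.   98.]
red [ 392  181   41   51 1216] [411.  202.7] [ 469.6 -307.6    2.4] max [ 537. -244.   14.] min [ 361. -385.  -12.]
blue [ 20   0  44  30 334] [43.5 13.3] [1439.8 1386.6 -582.6] max [1467. 1412. -442.] min [1427. 1375. -751.]
blue [284  33  18  24 353] [292.8  44.3] [979.8  96.4 121.5] max [1056. 
[... 3641 characters left out ...]
. -263.] min [-1204.   -15.  -620.]
blue [ 468  114   68   55 2623] [500.1 140.6] [191.7 629.3  39.6] max [329. 769.  84.] min [  3. 545.  -7.]
blue [385 204  14  40 251] [390.9 223.6] [597.9 112.9 166. ] max [603. 127. 223.] min [581. 106.  82.]
blue [628 241  12  19 111] [634.4 250.2] [ 356.6 1384.6 -564.9] max [ 371. 1404. -510.] min [ 339. 1375. -625.]
blue [417 379  32  21 540] [432.2 390.4] [983.4 100.2 124.1] max [1002.  168.  129.] min [924.  69.  -4.]
green [ 410  187   50   43 1042] [437.4 207.3] [485.8 304.4  65.9] max [533. 404.  92.] min [355. 219.  -5.]
green [   0  296   38  104 2225] [ 12.7 342.3] [  427.2 -1172.3  -500.1] max [  569. -1150.  -329.] min [  249. -1263.  -686.]
```

View pics/ctop.png

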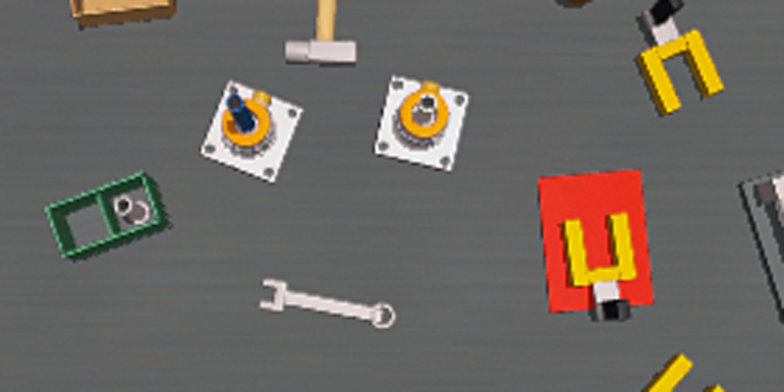

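View pics/cscene.png

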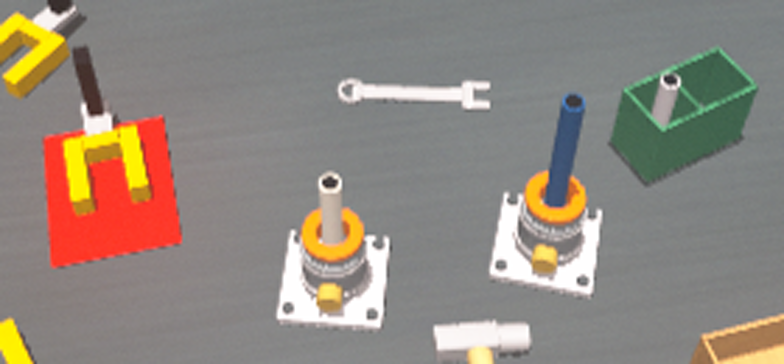

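The crop shows the weight on the red pad (crop px 600,250) with its slot pointing up in the image (+x) and its handle toward the robot. It is the farthest left of the three (y≈-318, against about -410 for the others). Next come precise measurements from both views.

```bash
python3 - <<'E'
from h import *
import cell
print([k for k in dir(cell) if not k.startswith('_')], getattr(cell,'tip_reach',None))
print(rot(cell.read_state()["ee_rot"]).round(3))
from scipy.optimize import least_squares
for n in("top","scene"):
    c=load(n+"0");w=cloud(c);H=hsv(c)
    def comp(lo,hi,near,zr,rad):
        m=cv2.inRange(H,lo,hi)>0
        d=np.hypot(w[...,0]-near[0],w[...,1]-near[1])
        return m&(d<rad)&(w[...,2]>zr[0])&(w[...,2]<zr[1])
    # weight top face
    m=comp((20,130,100),(34,255,255),(430,-318),(24,45),80)
    uv=np.argwhere(m)[:,::-1]; P=ray(c,uv,32)[:,:2]
    r=cv2.minAreaRect(P.astype(np.float32));print(n,"weight rect",r,"zmed",np.nanmedian(w[m][:,2]))
    # black handle top
    d=np.hypot(w[...,0]-360,w[...,1]+318)
    mh=(d<70)&(w[...,2]>105)&(w[...,2]<130)
    uv=np.argwhere(mh)[:,::-1];print(" handle top n",len(uv),w[mh].mean(0).round(1), ray(c,uv.mean(0),117).round(1))
    # ring
    for ctr in((590,110),(600,-97)):
        m=comp((10,150,100),(24,255,255),ctr,(80,95),45)
        m=m
        uv=np.argwhere(m)[:,::-1];P=ray(c,uv,88)[:,:2]
        h=cv2.convexHull(P.astype(np.float32))
        (cx,cy),rr=cv2.minEnclosingCircle(P.astype(np.float32))
        def f(p):return np.hypot(h[:,0,0]-p[0],h[:,0,1]-p[1])-p[2]
        q=least_squares(f,[cx,cy,29],loss="soft_l1",f_scale=1).x
        print(" ring",ctr,"encl",cx,cy,rr,"hullfit",q.round(1),"zmed",np.median(w[m][:,2]))
    d=np.hypot(w[...,0]-590,w[...,1]-112)
    m=(d<40)&(w[...,2]>212)&(w[...,2]<235);uv=np.argwhere(m)[:,::-1]
    print(" tube top n",len(uv),w[m].mean(0).round(1),"px",uv.mean(0),"ray222",ray(c,uv.mean(0),222).round(1),"maxz",w[m][:,2].max())
    m=cv2.inRange(H,(65,60,25),(90,255,220))>0
    d=np.hypot(w[...,0]-480,w[...,1]-290)
    m=m&(d<110)&(w[...,2]>84)&(w[...,2]<97);uv=np.argwhere(m)[:,::-1];P=ray(c,uv,90)[:,:2]
    r=cv2.minAreaRect(P.astype(np.float32));print(" rack",r,"z",np.median(w[m][:,2]), "box",cv2.boxPoints(r).round(0).tolist())
    m=cv2.inRange(H,(0,180,90),(4,255,255))>0
    d=np.hypot(w[...,0]-450,w[...,1]+315);m=m&(d<125)&(w[...,2]<15)
    P=ray(c,np.argwhere(m)[:,::-1],4)[:,:2]
    print(" pad",cv2.minAreaRect(P.astype(np.float32)),np.median(w[m][:,2]))
    d=np.hypot(w[...,0]-460,w[...,1]-250);m=(d<45)&(w[...,2]>104)&(w[...,2]<122)
    uv=np.argwhere(m)[:,::-1];print(" tube3",len(uv),w[m].mean(0).round(1))
E
```

```text
['PlanningError', 'camera', 'finish_job', 'read_state', 'tip_reach'] 25.0
[[-0.001  0.291  0.957]
 [-0.002  0.957 -0.291]
 [-1.    -0.002 -0.   ]]
top weight rect ((436.8369140625, -313.8365478515625), (80.74085235595703, 76.99503326416016), 7.475733280181885) zmed 30.191051226372224
 handle top n 36 [ 362.9 -323.6  115.3] [[ 362.9 -323.2  117. ]]
 ring (590, 110) encl 587.2852172851562 116.59091186523438 27.703561782836914 hullfit [587.1 116.7  27.1] zmed 86.65996881448882
 ring (600, -97) encl 596.9014282226562 -96.07562255859375 28.38483428955078 hullfit [597.  -96.4  27.4] zmed 86.56945196527067
 tube top n 35 [587.5 117.2 219.2] px [283.31428571 156.51428571] ray222 [[587.  116.9 222. ]] maxz 224.5783183819251
 rack ((476.5873107910156, 286.136474609375), (64.62313079833984, 123.7461166381836), 20.236614227294922) z 88.27350655318696 box [[425.0, 333.0], [468.0, 217.0], [528.0, 239.0], [486.0, 355.0]]
 pad ((449.6715393066406, -313.22705078125), (169.14279174804688, 128.31044006347656), 4.853814601898193) 2.352479891555049
 tube3 31 [484.9 257.3 112.7]
scene weight rect ((442.66
[... 210 characters left out ...]
3761596679688 116.112060546875 29.324831008911133 hullfit [592.1 115.3  28.4] zmed 86.52691478553118
 ring (600, -97) encl 602.0121459960938 -95.90480041503906 29.088455200195312 hullfit [601.8 -96.7  28. ] zmed 87.02373205768754
 tube top n 61 [592.2 116.  219.6] px [394.24590164 207.62295082] ray222 [[594.2 115.2 222. ]] maxz 224.268718283829
 rack ((482.7215881347656, 284.4179992675781), (67.12236022949219, 125.62409973144531), 19.764421463012695) z 87.35766798059495 box [[430.0, 332.0], [472.0, 214.0], [536.0, 237.0], [493.0, 355.0]]
 pad ((451.5645751953125, -314.0609436035156), (168.84982299804688, 128.50747680664062), 4.726711750030518) 3.2986226128809903
 tube3 48 [490.3 256.3 110.9]
```

```bash
cat >> h.py <<'E'
def tgt(*targets):
    """targets: (x,y,z of TCP, theta deg): tool x down, tool y=(-sin,cos)"""
    from cell import read_state
    s=read_state();M=rot(s["ee_rot"]);p=s["eef_pos"]
    print("t",round(s["time_s"],2),"tcp",p.round(1),"theta",np.degrees(np.arctan2(-M[0,1],M[1,1])).round(2),"gap",round(s["finger_gap"],1),"F",s["force"].round(1),"q",s["joint_pos"].round(2))
    for x,y,z,th in targets:
        t=np.radians(th);Y=np.array([-np.sin(t),np.cos(t),0]);X=np.array([0,0,-1.]);Z=np.cross(X,Y)
        T=np.stack([X,Y,Z],1)
        print((x,y,z,th),"shift",(M.T@(np.array([x,y,z])-p)/10).round(2).tolist(),"turn",np.degrees(R.from_matrix(M.T@T).as_rotvec()).round(2).tolist())
E
python3 - <<'E'
from h import *
tgt((480,150,300,-95),(364.5,-323.7,250,-172.5))
for n in("top","scene"):
    c=load(n+"0");w=cloud(c);H=hsv(c)
    def st(ctr,rad,z0,z1,col=None):
        m=(np.hypot(w[...,0]-ctr[0],w[...,1]-ctr[1])<rad)&(w[...,2]>z0)&(w[...,2]<z1)
        if col: m&=cv2.inRange(H,*col)>0
        uv=np.argwhere(m)[:,::-1];P=ray(c,uv,(z0+z1)/2)[:,:2].astype(np.float32)
        return len(uv),np.median(w[m],0).round(1),w[m].min(0).round(1),w[m].max(0).round(1)
    print(n,"handle",st((365,-323),40,113,121));print("tube",st((590,116),30,217.5,228));print("ring",st((590,116),45,85,92,((10,150,100),(24,255,255))));print("rackrim",st((480,287),100,86.5,95,((65,60,25),(90,255,220))))
    print("wtop",st((430,-315),75,29,36,((20,130,100),(34,255,255))))
E
```

```text
t 0.1 tcp [182.  597.4 246.6] theta -16.95 gap 86.5 F [ 0.5 -0.  -0. ] q [ 1.15  0.22  1.53 -0.    1.39 -0.13]
(480, 150, 300, -95) shift [-5.29, -34.12, 41.54] turn [78.05, 0.06, 0.09]
(364.5, -323.7, 250, -172.5) shift [-0.21, -82.79, 44.3] turn [155.55, 0.13, 0.04]
top handle (26, array([ 363.4, -324.4,  116.1]), array([ 353.6, -330.9,  113. ]), array([ 373.1, -317.3,  119.2]))
tube (25, array([588.4, 117.8, 221.2]), array([579.8, 108.6, 217.7]), array([595.4, 127. , 224.6]))
ring (79, array([581.6, 111.2,  87.7]), array([561.1,  90.9,  85. ]), array([615.4, 141.4,  91.7]))
rackrim (91, array([474.3, 287.7,  89.3]), array([427.8, 220.2,  86.5]), array([527.8, 354.6,  94.9]))
wtop (187, array([ 429.3, -317.8,   31.4]), array([ 394.9, -356.2,   29. ]), array([ 480.8, -273.3,   36. ]))
scene handle (33, array([ 368. , -323.2,  116.5]), array([ 354.4, -331.3,  113.5]), array([ 378.3, -316.6,  119.2]))
tube (47, array([591.5, 116.7, 221. ]), array([580.5, 107.7, 218.4]), array([600.2, 126.9, 224.3]))
ring (158, array([596.8, 111.4,  87. ]), array([562.7,  88.8,  85. ]), array([619.7, 143.9,  91.8]))
rackrim (147, array([486.3, 286.9,  88.1]), array([432. , 219.7,  86.5]), array([530.2, 352.9,  92.3]))
wtop (322, array([ 431.6, -317.4,   31.7]), array([ 394.1, -355.3,   29. ]), array([ 484., -272.,   36.]))
```

Emit:
move_arm([
  [[-5.3,-34.1,41.5],[78,0,0]],
  [[-5.3,-34.1,41.5],[78,0,0]],
  [[-5.3,-34.1,41.5],[78,0,0]],
  [[-5.3,-34.1,41.5],[78,0,0]],
  [[-5.3,-34.1,41.5],[78,0,0]],
  [[-5.3,-34.1,41.5],[78,0,0]],
  [[-5.3,-34.1,41.5],[78,0,0]],
  [[-5.3,-34.1,41.5],[78,0,0]],
  [[-5.3,-34.1,41.5],[78,0,0]],
  [[-5.3,-34.1,41.5],[78,0,0]],
], grip=0)

```text
time_s: 1.1
eef_pos: [458.1, 181.5, 296.2]
ee_rot: [-0.477, -0.522, -0.477, 0.523]
force: [0.9, 0.8, 0.6]
finger_gap: 43.3
```

```bash
python3 -c "
from h import *
tgt((364.5,-323.7,230,-172.5))"
```

```text
t 1.1 tcp [458.1 181.5 296.2] theta -95.2 gap 43.3 F [0.9 0.8 0.6] q [ 0.22 -0.13  1.8  -0.    1.47  0.31]
(364.5, -323.7, 230, -172.5) shift [6.7, -4.74, 51.15] turn [77.3, 0.1, -0.03]
```

Emit:
move_arm([
  [[0,-4.7,51.2],[77.3,0,0]],
  [[0,-4.7,51.2],[77.3,0,0]],
  [[0,-4.7,51.2],[77.3,0,0]],
  [[0,-4.7,51.2],[77.3,0,0]],
  [[0,-4.7,51.2],[77.3,0,0]],
  [[6.7,-4.7,51.2],[77.3,0,0]],
  [[6.7,-4.7,51.2],[77.3,0,0]],
  [[6.7,-4.7,51.2],[77.3,0,0]],
  [[6.7,-4.7,51.2],[77.3,0,0]],
  [[6.7,-4.7,51.2],[77.3,0,0]],
])

```text
time_s: 2.1
eef_pos: [368.1, -302.9, 235.3]
ee_rot: [-0.045, -0.705, -0.044, 0.706]
force: [0.9, -0.5, 1.1]
finger_gap: 43.6
```

Emit:
move_arm([
  [[0,0,0],[0,0,0]],
  [[0,0,0],[0,0,0]],
])

```text
time_s: 2.3
eef_pos: [367.1, -303.4, 234.2]
ee_rot: [-0.043, -0.705, -0.044, 0.706]
force: [0.0, 0.3, 0.7]
finger_gap: 43.6
```

```bash
python3 -c "
from h import *
tgt((364.5,-323.7,150,-172.5),(364.5,-323.7,95,-172.5))"
```

```text
t 2.3 tcp [ 367.1 -303.4  234.2] theta -172.94 gap 43.6 F [0.  0.3 0.7] q [-0.86 -0.13  1.92 -0.    1.36  0.59]
(364.5, -323.7, 150, -172.5) shift [8.42, 1.99, 0.49] turn [-0.44, 0.11, 0.06]
(364.5, -323.7, 95, -172.5) shift [13.92, 2.0, 0.48] turn [-0.44, 0.11, 0.06]
```

Emit:
move_arm([
  [[0,2,0.5],[-0.4,0,0]],
  [[4,2,0.5],[-0.4,0,0]],
  [[8.2,2,0.5],[-0.4,0,0]],
  [[8.2,2,0.5],[-0.4,0,0]],
  [[8.2,2,0.5],[-0.4,0,0]],
])

```text
time_s: 2.8
eef_pos: [364.8, -322.5, 152.6]
ee_rot: [-0.046, -0.705, -0.047, 0.707]
force: [-0.4, -0.5, 1.1]
finger_gap: 43.3
```

```bash
python3 -c "
from h import *
c=snap('top','1');crop(c,360,480,150,290,4,'pics/ct1.png')
c=snap('scene','1');crop(c,160,300,110,260,4,'pics/cs1.png')
tgt((364.5,-323.7,95,-172.5))"
```

```text
t 2.9 tcp [ 365.9 -324.4  154.8] theta -172.47 gap 43.7 F [0.  0.5 0.1] q [-0.89 -0.02  1.97 -0.    1.19  0.55]
(364.5, -323.7, 95, -172.5) shift [5.98, -0.1, 0.13] turn [0.03, -0.01, -0.13]
```

View pics/cs1.png

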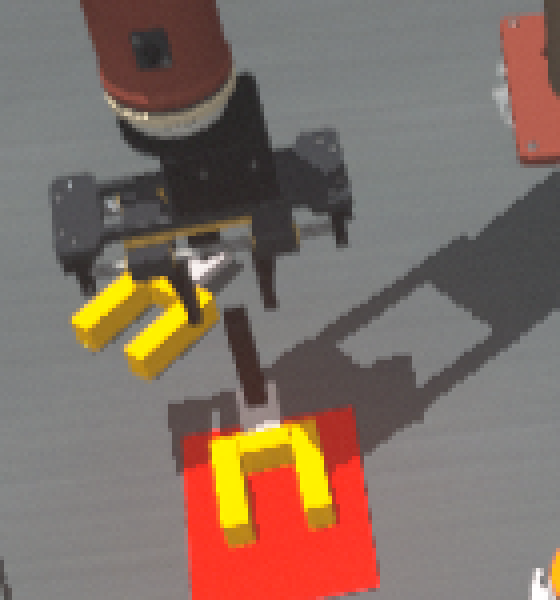

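The fingers (crop px 190 and 270) straddle the handle top (crop px 238,315). I'll descend and grip.

Emit:
move_arm([
  [[2,0,0.1],[0,0,0]],
  [[4,0,0.1],[0,0,0]],
  [[6,0,0.1],[0,0,0]],
  [[6,0,0.1],[0,0,0]],
  [[6,0,0.1],[0,0,0]],
])

```text
time_s: 3.4
eef_pos: [365.9, -325.4, 96.8]
ee_rot: [0.048, 0.706, 0.045, -0.705]
force: [0.3, 0.2, 0.1]
finger_gap: 43.1
```

Emit:
move_arm([
  [[0,0,0],[0,0,0]],
  [[0,0,0],[0,0,0]],
  [[0,0,0],[0,0,0]],
  [[0,0,0],[0,0,0]],
  [[0,0,0],[0,0,0]],
], grip=-1, grip_force=45)

```text
time_s: 3.9
eef_pos: [365.8, -325.1, 97.1]
ee_rot: [0.048, 0.706, 0.045, -0.705]
force: [-1.1, 0.9, 3.7]
finger_gap: 15.8
```

```bash
python3 -c "
from h import *
tgt((364.5,-323.7,95,-172.5),(364.5,-323.7,195,-172.5))"
```

```text
t 3.9 tcp [ 365.8 -325.1   97.1] theta -172.44 gap 15.8 F [-1.1  0.9  3.7] q [-0.89  0.06  2.01 -0.    1.07  0.55]
(364.5, -323.7, 95, -172.5) shift [0.21, -0.16, 0.11] turn [0.06, -0.07, -0.19]
(364.5, -323.7, 195, -172.5) shift [-9.79, -0.13, 0.1] turn [0.06, -0.07, -0.19]
```

Emit:
move_arm([
  [[-0.5,0,0],[0,0,0]],
  [[-1.5,0,0],[0,0,0]],
  [[-3,0,0],[0,0,0]],
  [[-5,0,0],[0,0,0]],
  [[-7,0,0],[0,0,0]],
  [[-9,0,0],[0,0,0]],
  [[-11,0,0],[0,0,0]],
  [[-11,0,0],[0,0,0]],
], grip_force=60)

```text
time_s: 4.7
eef_pos: [366.7, -326.2, 210.3]
ee_rot: [0.049, 0.707, 0.044, -0.704]
force: [1.3, -0.4, -5.1]
finger_gap: 16.2
```

```bash
cat > wm.py <<'E'
from h import *
def weight(c,ctr,zlo=25):
    w=cloud(c);H=hsv(c)
    m=(cv2.inRange(H,(20,130,100),(34,255,255))>0)&(np.hypot(w[...,0]-ctr[0],w[...,1]-ctr[1])<90)&(w[...,2]>zlo)
    P=w[m];
    # keep top face: iterative plane fit
    k=P[:,2]>np.percentile(P[:,2],30)
    for _ in range(6):
        A=np.c_[P[:,0],P[:,1],np.ones(len(P))];co=np.linalg.lstsq(A[k],P[k,2],rcond=None)[0];r=P[:,2]-A@co;k=np.abs(r)<3
    q=P[k];nrm=np.array([-co[0],-co[1],1]);zc=np.median(q[:,2])
    rc=cv2.minAreaRect(q[:,:2].astype(np.float32))
    print("n",k.sum(),"slopes",co[:2].round(3),"zmed",zc.round(1),"rect",np.round(rc[0],1),np.round(rc[1],1),round(rc[2],1))
E
python3 -c "
from wm import *
for n in('top','scene'):
    c=snap(n,'2');weight(c,(434,-315),60)
crop(c,140,300,90,260,3,'pics/cs2.png')
tgt()"
```

```text
n 220 slopes [-0.038 -0.005] zmed 143.8 rect [ 438.3 -316.1] [80.1 77.8] 7.9
n 88 slopes [-0.415 -0.072] zmed 142.2 rect [ 458.  -313.7] [48.6 77.5] 8.4
t 4.8 tcp [ 365.4 -324.7  206.8] theta -172.44 gap 15.6 F [ 0.4  0.7 -6.6] q [-0.89 -0.08  1.92 -0.    1.3   0.55]
```

View pics/cs2.png

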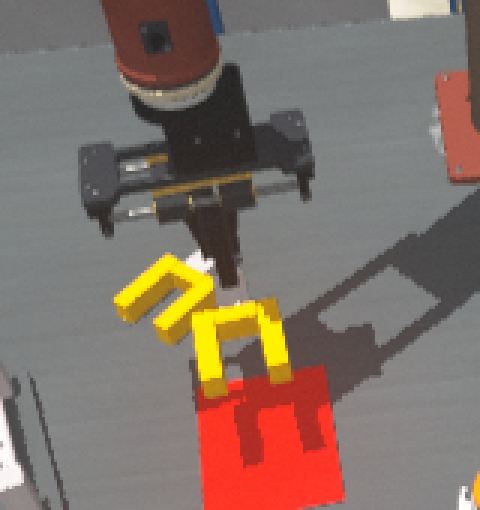

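```bash
python3 -c "
from h import *
tgt((431,97,207,-172.5))"
```

```text
t 4.8 tcp [ 365.4 -324.7  206.8] theta -172.44 gap 15.6 F [ 0.4  0.7 -6.6] q [-0.89 -0.08  1.92 -0.    1.3   0.55]
(431, 97, 207, -172.5) shift [-0.15, -40.94, -12.05] turn [0.06, -0.06, -0.2]
```

Emit:
move_arm([
  [[0,-1.5,-0.5],[0,0,0]],
  [[0,-4,-1.2],[0,0,0]],
  [[0,-7.5,-2.2],[0,0,0]],
  [[0,-11,-3.2],[0,0,0]],
  [[0,-15,-4.4],[0,0,0]],
  [[0,-19,-5.6],[0,0,0]],
  [[0,-23,-6.8],[0,0,0]],
  [[0,-27,-8],[0,0,0]],
  [[0,-31,-9.1],[0,0,0]],
  [[0,-34,-10],[0,0,0]],
])

```text
time_s: 5.8
eef_pos: [418.1, 28.6, 204.0]
ee_rot: [-0.048, -0.705, -0.046, 0.706]
force: [0.4, -0.8, -6.1]
finger_gap: 15.5
```

```bash
python3 -c "
from h import *
tgt((431,97,207,-172.5),(431,97,195,-172.5))"
```

```text
t 5.8 tcp [418.1  28.6 204. ] theta -172.36 gap 15.5 F [ 0.4 -0.8 -6.1] q [-0.12 -0.26  2.08 -0.    1.32  1.32]
(431, 97, 207, -172.5) shift [-0.32, -6.61, -2.19] turn [0.14, 0.11, -0.09]
(431, 97, 195, -172.5) shift [0.88, -6.61, -2.19] turn [0.14, 0.11, -0.09]
```

Emit:
move_arm([
  [[0,-2.5,-0.8],[0,0,0]],
  [[0,-5,-1.6],[0,0,0]],
  [[0,-6.6,-2.2],[0,0,0]],
  [[0.4,-6.6,-2.2],[0,0,0]],
  [[0.8,-6.6,-2.2],[0,0,0]],
  [[0.8,-6.6,-2.2],[0,0,0]],
  [[0.8,-6.6,-2.2],[0,0,0]],
])

```text
time_s: 6.5
eef_pos: [430.5, 96.3, 195.2]
ee_rot: [-0.047, -0.704, -0.046, 0.707]
force: [-0.1, 1.0, -5.5]
finger_gap: 15.6
```

```bash
python3 -c "
from wm import *
for n in('top','scene'):
    c=snap(n,'3');weight(c,(500,108),60)
    crop(c,*((260,360,120,250) if n=='top' else (320,470,150,300)),4,'pics/c%s3.png'%n[0])
tgt((431,97,195,-172.5),(520,108,195,-172.5))"
```

```text
n 13 slopes [-1.653 -0.412] zmed 127.0 rect [532.3 110.8] [ 5.2 73.9] 13.7
n 83 slopes [-0.583 -0.214] zmed 127.1 rect [530.8  95.9] [ 61.9 107.1] 65.8
t 6.6 tcp [431.1  96.3 195.8] theta -172.43 gap 15.5 F [-0.8 -0.3 -5.7] q [ 0.04 -0.19  2.04 -0.    1.29  1.48]
(431, 97, 195, -172.5) shift [0.08, -0.07, -0.0] turn [0.07, 0.12, -0.09]
(520, 108, 195, -172.5) shift [0.06, 0.02, -8.97] turn [0.07, 0.12, -0.09]
```

View pics/ct3.png

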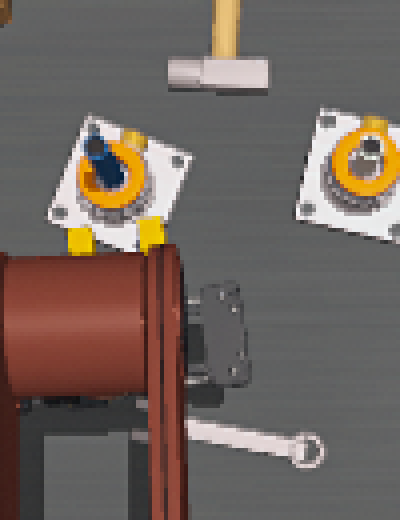

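View pics/cs3.png

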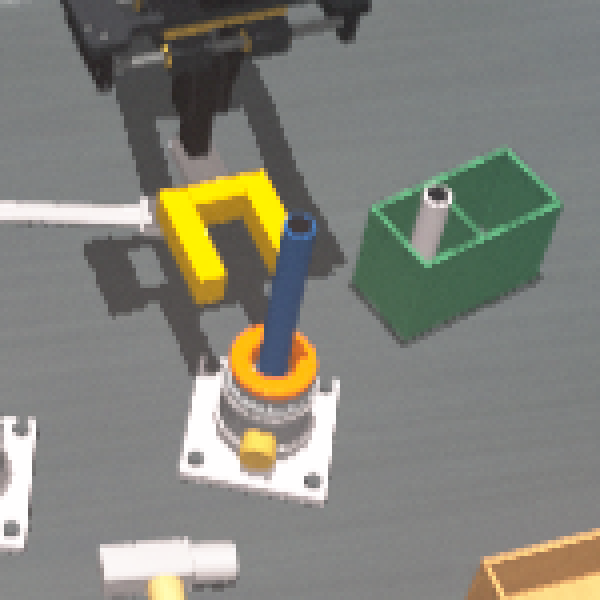

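The top view shows the arm tips at crop px (80,240) and (152,232), in line with the tube at (105,165). The scene view shows the block above ring height. I'll slide forward.

Emit:
move_arm([
  [[0,0,-1],[0,0,0]],
  [[0,0,-2.5],[0,0,0]],
  [[0,0,-4],[0,0,0]],
  [[0,0,-5.5],[0,0,0]],
  [[0,0,-7],[0,0,0]],
  [[0,0,-8],[0,0,0]],
  [[0,0,-8.9],[0,0,0]],
  [[0,0,-8.9],[0,0,0]],
  [[0,0,-8.9],[0,0,0]],
])

```text
time_s: 7.5
eef_pos: [519.0, 108.0, 195.4]
ee_rot: [-0.047, -0.705, -0.046, 0.707]
force: [-0.1, 0.0, -6.7]
finger_gap: 15.7
```

```bash
python3 -c "
from wm import *
for n in('top','scene'):
    c=snap(n,'4');weight(c,(592,118),100)
    crop(c,*((260,360,120,250) if n=='top' else (330,450,190,300)),5,'pics/c%s4.png'%n[0])
tgt((520,108,195,-172.5))"
```

```text
Traceback (most recent call last):
  File "wm.py", line 7, in weight
    k=P[:,2]>np.percentile(P[:,2],30)
             ~~~~~~~~~~~~~^^^^^^^^^^^
IndexError: index -1 is out of bounds for axis 0 with size 0
```

```bash
python3 -c "
from wm import *
n='scene'
c=snap(n,'5');crop(c,330,450,170,300,6,'pics/cs5.png')
w=cloud(c);H=hsv(c)
m=(cv2.inRange(H,(20,130,100),(34,255,255))>0)&(np.hypot(w[...,0]-592,w[...,1]-118)<70)&(w[...,2]>118)
P=w[m];print(len(P),np.median(P[:,2]),P.min(0),P.max(0));print(cv2.minAreaRect(P[:,:2].astype(np.float32)))
b=(cv2.inRange(H,(100,100,50),(120,255,255))>0)&(np.hypot(w[...,0]-592,w[...,1]-118)<30)
for lo,hi in((125,150),(150,200),(217,228)):
  q=w[b&(w[...,2]>lo)&(w[...,2]<hi)];print(lo,len(q),np.median(q,0),q.min(0),q.max(0))
tgt((520,108,195,-172.5))"
```

```text
539 128.37133261216798 [539.32609742  69.31008109 118.25631207] [638.85481473 160.5798679  276.13084626]
((588.275146484375, 115.64196014404297), (94.3972396850586, 80.43025970458984), 8.968033790588379)
125 30 [598.39401733 112.31401432 136.90656789] [590.44581949 108.13354946 127.48285371] [601.14343643 118.56000906 149.70732394]
150 80 [597.84187313 112.72277652 175.23677983] [588.53109344 107.06514349 150.86622028] [603.0110412  120.13126025 199.16408391]
217 27 [595.12356315 115.73882602 221.31883876] [582.24655059 107.78317006 217.01959769] [599.78509888 127.64982694 223.54923265]
t 7.6 tcp [518.7 108.1 195.5] theta -172.43 gap 15.5 F [-0.6  0.4 -6.1] q [ 0.06  0.04  1.83 -0.    1.28  1.5 ]
(520, 108, 195, -172.5) shift [0.04, 0.02, -0.12] turn [0.07, 0.16, -0.09]
```

View pics/cs5.png

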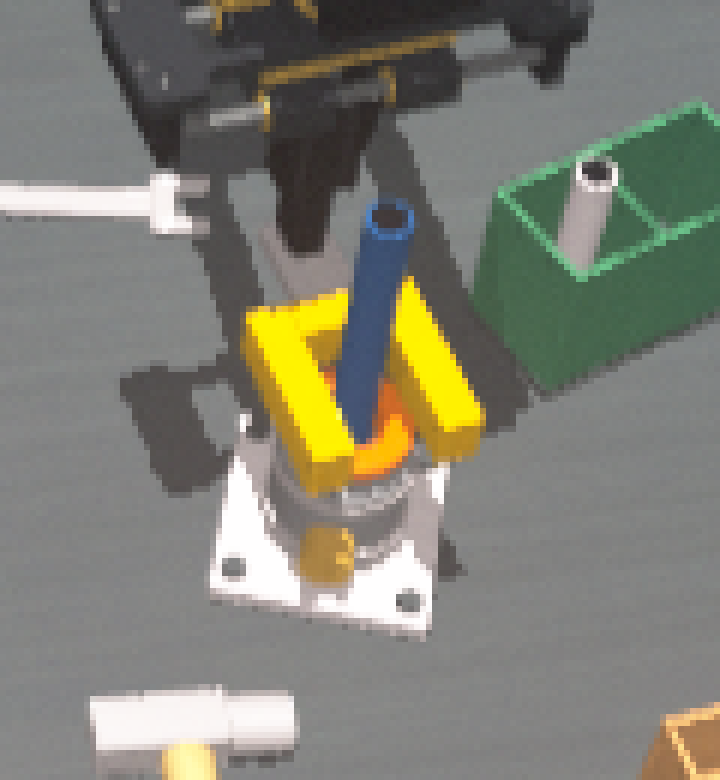

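```bash
python3 -c "
from h import *
c=load('scene5');w=cloud(c)
pts=np.array([[310,463],[352,457],[440,432],[482,416],[247,322],[412,278]])/6+[330,170]-0.4
for z in(129,131): print(ray(c,pts,z).round(1)[:,:2].tolist())
# depth of yellow top near arm mid
for p in ((300,400),(430,360),(280,350),(440,390)):
  u,v=int(330+p[0]/6),int(170+p[1]/6);print(p,w[v,u].round(1),c['color'][v,u])
"
```

```text
[[637.9, 82.3], [637.6, 100.3], [630.7, 139.8], [625.3, 159.6], [561.1, 73.3], [547.8, 150.7]]
[[639.3, 81.8], [638.9, 99.7], [632.0, 139.2], [626.7, 158.8], [562.6, 72.8], [549.4, 150.0]]
(300, 400) [604.9  87.2 128.8] [255 243   0]
(430, 360) [595.6 144.5 130.7] [255 243   0]
(280, 350) [577.1  83.6 127.3] [255 242   0]
(440, 390) [610.1 146.  128.2] [255 242   0]
```

```bash
cat > slot.py <<'E'
from h import *
def meas(c,ztop,verbose=True,x0=365,x1=415,y0=200,y1=250):
    rgb=c["color"].astype(float);
    top=((rgb[...,0]>235)&(rgb[...,1]>220)&(rgb[...,2]<60))
    H=hsv(c);blue=cv2.inRange(H,(100,100,40),(120,255,255))>0
    # tube axis: per-row mid of blue
    ax=[]
    for v in range(210,242):
        u=np.where(blue[v,375:410])[0]+375
        if len(u)>=6: ax.append(((u.min()+u.max())/2,v,len(u)))
    ax=np.array(ax);
    k=np.polyfit(ax[:,1],ax[:,0],1)
    # arms: left arm inner edge=right end of leftmost run; right arm inner edge=left start of rightmost run;
    L=[];Rr=[];LO=[];RO=[]
    for v in range(y0,y1+10):
        u=np.where(top[v,340:425])[0]+340
        if len(u)<4: continue
        runs=np.split(u,np.where(np.diff(u)>2)[0]+1);runs=[r for r in runs if len(r)>=3]
        for r in runs:
            if r[-1]<392 and r[0]<385: L.append((r[-1]+.5,v));LO.append((r[0]-.5,v))
            elif r[0]>390: Rr.append((r[0]-.5,v));RO.append((r[-1]+.5,v))
    return ax,k,np.array(L),np.array(Rr),np.array(LO),np.array(RO)
E
python3 -c "
from slot import *
c=load('scene5');ax,k,L,Rr,LO,RO=meas(c,130)
print(ax.round(1).tolist(),k)
for n,A in(('L',L),('R',Rr),('LO',LO),('RO',RO)):
  print(n,[(round(float(u),1),int(v))+tuple(ray(c,(u,v),131)[0,:2].round(1).tolist()) for u,v in A])
"
```

```text
[[393.5, 210.0, 8.0], [393.5, 211.0, 8.0], [393.5, 212.0, 8.0], [393.0, 213.0, 7.0], [393.0, 214.0, 7.0], [392.5, 215.0, 6.0], [392.0, 216.0, 7.0], [392.0, 217.0, 7.0], [392.0, 218.0, 7.0], [391.5, 219.0, 6.0], [391.5, 220.0, 6.0], [391.0, 221.0, 7.0], [391.0, 222.0, 7.0], [390.5, 223.0, 6.0], [390.5, 224.0, 6.0], [390.5, 225.0, 6.0], [390.5, 226.0, 6.0], [390.5, 227.0, 6.0], [389.5, 229.0, 6.0], [389.5, 231.0, 6.0], [388.5, 232.0, 6.0], [388.5, 235.0, 6.0]] [-2.10062416e-01  4.37700152e+02]
L [(387.5, 220, 558.5, 118.5), (387.5, 221, 561.8, 117.7), (386.5, 222, 564.7, 114.3), (386.5, 223, 567.9, 113.4), (384.5, 224, 570.3, 107.5), (380.5, 225, 572.0, 96.4), (379.5, 226, 574.8, 93.1), (380.5, 227, 578.4, 94.8), (380.5, 228, 581.6, 94.1), (381.5, 229, 585.1, 95.8), (381.5, 230, 588.3, 95.0), (382.5, 231, 591.8, 96.8), (382.5, 232, 595.0, 96.0), (383.5, 233, 598.5, 97.7), (383.5, 234, 601.6, 96.9), (384.5, 235, 605.0, 98.7), (384.5, 236, 608.1, 97.9), (385.5, 237, 611.6, 99.6), (385.5, 238, 614.6, 98.8), (385.5, 239, 617.7, 98.1), (386.5, 240, 621.1, 99.8), (386.5, 241, 624.1, 99.0), (
[... 1354 characters left out ...]
(380.5, 243, 627.8, 82.7), (381.5, 244, 631.2, 84.4), (381.5, 245, 634.2, 83.6)]
RO [(399.5, 219, 560.0, 150.4), (399.5, 220, 563.2, 149.5), (400.5, 221, 566.9, 151.2), (400.5, 222, 570.1, 150.2), (401.5, 223, 573.7, 151.9), (401.5, 224, 577.0, 151.0), (402.5, 225, 580.6, 152.7), (402.5, 226, 583.7, 151.7), (403.5, 227, 587.3, 153.4), (404.5, 228, 590.9, 155.0), (404.5, 229, 594.0, 154.1), (405.5, 230, 597.5, 155.7), (405.5, 231, 600.6, 154.8), (406.5, 232, 604.1, 156.5), (406.5, 233, 607.2, 155.6), (407.5, 234, 610.7, 157.2), (407.5, 235, 613.8, 156.3), (408.5, 236, 617.2, 157.9), (408.5, 237, 620.3, 157.0), (409.5, 238, 623.7, 158.6), (409.5, 239, 626.7, 157.7), (406.5, 240, 628.6, 149.4)]
```

Emit:
move_arm([
  [[0,0,-0.2],[0,0,0]],
  [[0.4,0,-0.2],[0,0,0]],
  [[0.8,0,-0.2],[0,0,0]],
  [[1.2,0,-0.2],[0,0,0]],
  [[1.5,0,-0.2],[0,0,0]],
  [[1.5,0,-0.2],[0,0,0]],
])

```text
time_s: 8.2
eef_pos: [520.5, 108.2, 180.0]
ee_rot: [-0.047, -0.704, -0.046, 0.707]
force: [-1.5, 0.2, -4.4]
finger_gap: 15.7
```

Emit:
move_arm([
  [[0.2,0,0],[0,0,0]],
  [[0.4,0,0],[0,0,0]],
  [[0.4,0,0],[0,0,0]],
])

```text
time_s: 8.5
eef_pos: [520.8, 108.3, 176.1]
ee_rot: [-0.047, -0.705, -0.046, 0.706]
force: [0.0, 1.2, -3.1]
finger_gap: 15.7
```

Emit:
move_arm([
  [[0.2,0,0],[0,0,0]],
  [[0.2,0,0],[0,0,0]],
])

```text
time_s: 8.7
eef_pos: [520.9, 108.3, 174.2]
ee_rot: [-0.047, -0.705, -0.046, 0.706]
force: [-1.2, -0.2, -2.7]
finger_gap: 15.9
```

Emit:
move_arm([
  [[0.2,0,0],[0,0,0]],
  [[0.2,0,0],[0,0,0]],
])

```text
time_s: 8.9
eef_pos: [521.2, 108.3, 173.2]
ee_rot: [-0.047, -0.705, -0.046, 0.706]
force: [-5.3, -0.1, 4.0]
finger_gap: 15.5
```

```bash
python3 -c "
from slot import *
c=snap('scene','6');crop(c,330,450,170,300,6,'pics/cs6.png')
tgt()"
```

```text
t 8.95 tcp [521.2 108.3 173.2] theta -172.43 gap 15.2 F [-4.8 -1.   4.7] q [ 0.06  0.07  1.84 -0.    1.23  1.5 ]
```

View pics/cs6.png

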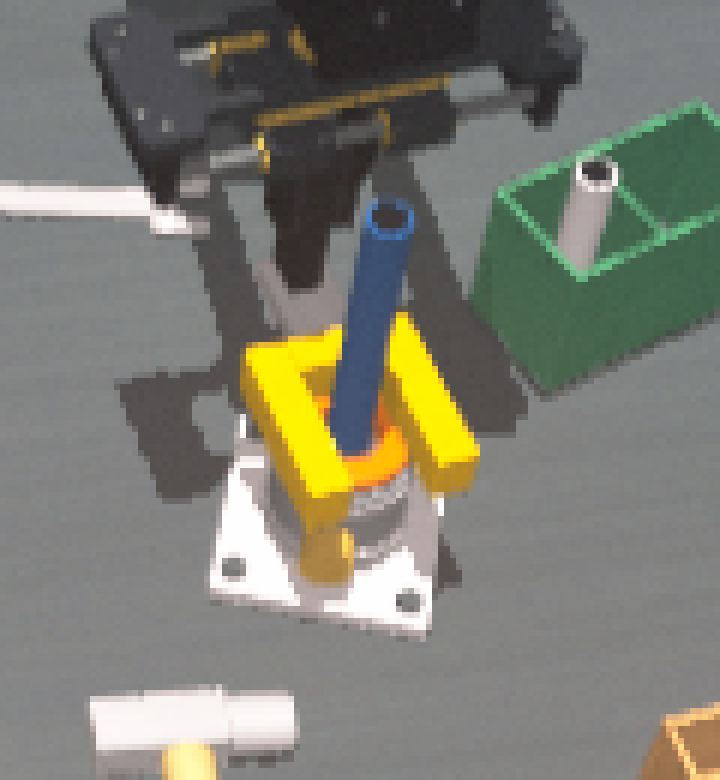

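The ring is bottomed: the force went from -6 to +4.7 N, and the TCP is at 173. Releasing now.

Emit:
move_arm([
  [[0,0,0],[0,0,0]],
  [[0,0,0],[0,0,0]],
  [[0,0,0],[0,0,0]],
], grip=-0.1)

```text
time_s: 9.25
eef_pos: [521.6, 108.3, 173.4]
ee_rot: [0.047, 0.706, 0.046, -0.706]
force: [-0.2, -0.6, 0.9]
finger_gap: 32.2
```

Emit:
move_arm([
  [[-2,0,0],[0,0,0]],
  [[-5,0,0],[0,0,0]],
  [[-9,0,0],[0,0,0]],
  [[-13,0,0],[0,0,0]],
  [[-13,0,6],[0,0,0]],
  [[-13,0,11],[0,0,0]],
  [[-13,0,14],[0,0,0]],
  [[-13,0,14],[0,0,0]],
  [[-13,0,14],[0,0,0]],
])

```text
time_s: 10.15
eef_pos: [382.9, 90.1, 304.0]
ee_rot: [0.047, 0.707, 0.046, -0.705]
force: [0.2, -0.3, 0.2]
finger_gap: 39.3
```

```bash
python3 -c "
from slot import *
t=snap('top','7');crop(t,255,355,115,245,5,'pics/ct7.png')
c=snap('scene','7');crop(c,330,450,170,300,6,'pics/cs7.png')
for n,c in(('t',t),('s',c)):
  w=cloud(c);H=hsv(c)
  m=(cv2.inRange(H,(20,130,100),(34,255,255))>0)&(np.hypot(w[...,0]-592,w[...,1]-118)<75)&(w[...,2]>103)&(w[...,2]<115)
  P=w[m];print(n,len(P),np.median(P[:,2]),cv2.minAreaRect(ray(c,np.argwhere(m)[:,::-1],108)[:,:2].astype(np.float32)))
  A=np.c_[P[:,:2],np.ones(len(P))];print(np.linalg.lstsq(A,P[:,2],rcond=None)[0].round(3))
  m=(np.hypot(w[...,0]-590,w[...,1]-117)<25)&(w[...,2]>217.5)&(w[...,2]<228)
  q=w[m];print('tube',len(q),np.median(q,0).round(1),q.min(0).round(1),q.max(0).round(1))
  m=(np.hypot(w[...,0]-520,w[...,1]-107)<40)&(w[...,2]>185)&(w[...,2]<205)
  q=w[m];print('handle',len(q),np.median(q,0).round(1)) if len(q) else 0
tgt()"
```

```text
t 281 106.84871132876856 ((591.3909301757812, 117.27716064453125), (81.31047821044922, 77.54666137695312), 7.509469509124756)
[-2.00000e-03 -1.00000e-03  1.08445e+02]
tube 29 [586.  115.2 219.7] [579.4 108.5 217.7] [595.4 127.3 226.9]
handle 41 [516.  108.  190.3]
s 433 106.77479704253585 ((596.92333984375, 116.287841796875), (83.67054748535156, 78.69673156738281), 7.727849006652832)
[-2.00000e-03 -5.00000e-03  1.08524e+02]
tube 48 [591.3 117.1 220.9] [579.9 107.2 217.5] [600.7 125.6 224.4]
handle 53 [523.6 106.5 190.9]
t 10.25 tcp [383.7  90.1 303.8] theta -172.44 gap 39.1 F [ 0.2 -0.3  0.1] q [ 0.03 -0.4   2.   -0.    1.54  1.47]
```

View pics/ct7.png

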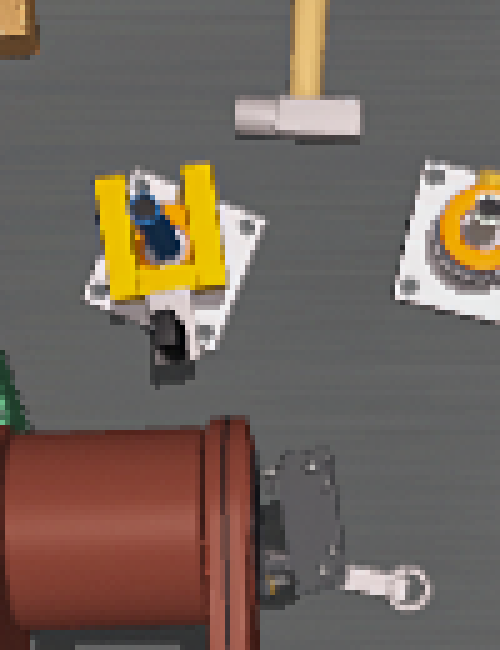

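View pics/cs7.png

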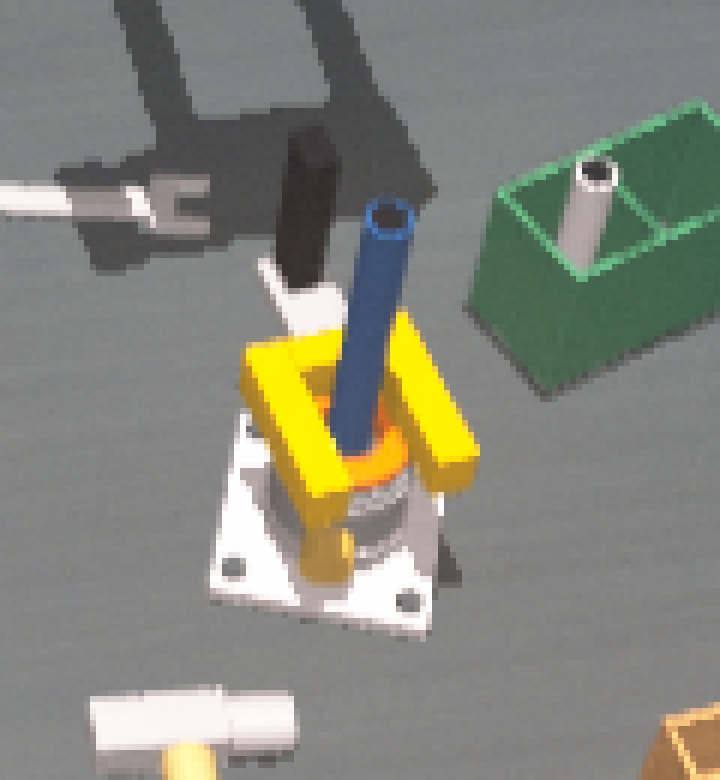

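The weight stands level (slopes under 0.005) with its top at about 107, so the ring is down. The slot is centred on the tube within about 1 mm. Next I grip the tube.

```bash
python3 -c "
from h import *
tgt((589.5,116.8,300,-172.5))"
```

```text
t 10.25 tcp [383.7  90.1 303.8] theta -172.44 gap 39.1 F [ 0.2 -0.3  0.1] q [ 0.03 -0.4   2.   -0.    1.54  1.47]
(589.5, 116.8, 300, -172.5) shift [0.4, 0.06, -20.75] turn [0.06, -0.07, -0.1]
```

Emit:
move_arm([
  [[0,0,-4],[0,0,0]],
  [[0,0,-8],[0,0,0]],
  [[0,0,-12],[0,0,0]],
  [[0,0,-16],[0,0,0]],
  [[0,0,-19],[0,0,0]],
  [[0.4,0.1,-20.7],[0,0,0]],
  [[0.4,0.1,-20.7],[0,0,0]],
  [[0.4,0.1,-20.7],[0,0,0]],
], grip=0.2)

```text
time_s: 11.05
eef_pos: [589.2, 116.4, 298.5]
ee_rot: [-0.047, -0.705, -0.046, 0.706]
force: [0.1, 0.1, -0.2]
finger_gap: 52.4
```

```bash
python3 -c "
from h import *
c=snap('scene','8');crop(c,330,450,130,260,5,'pics/cs8.png')
tgt((589.5,116.8,200,-172.5))"
```

```text
t 11.1 tcp [588.8 116.4 299.1] theta -172.44 gap 52.1 F [0.2 0.8 0.6] q [ 0.06  0.13  1.53 -0.    1.48  1.5 ]
(589.5, 116.8, 200, -172.5) shift [9.91, -0.05, -0.08] turn [0.06, 0.04, -0.09]
```

View pics/cs8.png

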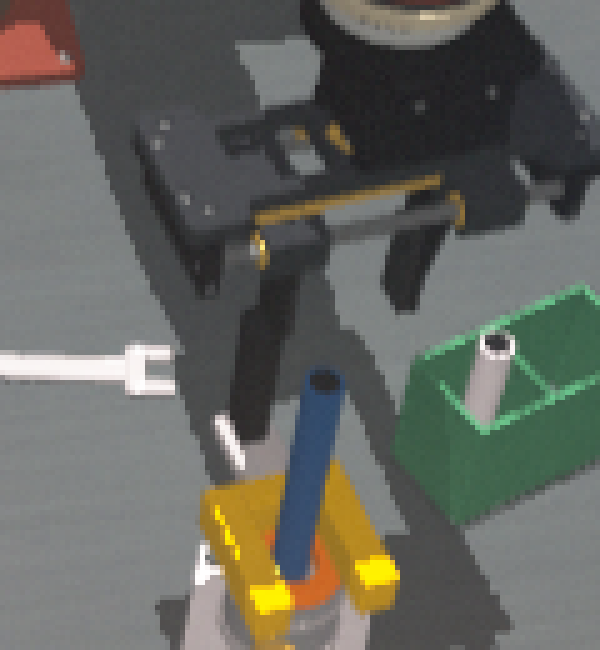

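The fingers (crop px 275 and 405) are centred over the tube axis (top at 325,380, axis leaning right as it rises). I'll descend and grip.

Emit:
move_arm([
  [[2,0,-0.1],[0,0,0]],
  [[4,0,-0.1],[0,0,0]],
  [[6,0,-0.1],[0,0,0]],
  [[8,0,-0.1],[0,0,0]],
  [[9.9,0,-0.1],[0,0,0]],
  [[9.9,0,-0.1],[0,0,0]],
  [[9.9,0,-0.1],[0,0,0]],
])

```text
time_s: 11.8
eef_pos: [589.4, 116.4, 200.7]
ee_rot: [-0.047, -0.705, -0.046, 0.706]
force: [0.9, -0.7, 0.4]
finger_gap: 52.2
```

Emit:
move_arm([
  [[0,0,0],[0,0,0]],
  [[0,0,0],[0,0,0]],
  [[0,0,0],[0,0,0]],
  [[0,0,0],[0,0,0]],
], grip=-1, grip_force=25)

```text
time_s: 12.2
eef_pos: [589.7, 116.4, 201.4]
ee_rot: [0.047, 0.706, 0.046, -0.705]
force: [0.1, 0.0, -0.4]
finger_gap: 28.0
```

```bash
python3 -c "
from h import *
tgt((589.5,116.8,200,-172.5))"
```

```text
t 12.2 tcp [589.7 116.4 201.4] theta -172.43 gap 28.0 F [ 0.1  0.  -0.4] q [ 0.06  0.2   1.64 -0.    1.3   1.5 ]
(589.5, 116.8, 200, -172.5) shift [0.14, -0.04, 0.01] turn [0.07, -0.02, -0.1]
```

Emit:
move_arm([
  [[0,0,0],[0,0,0]],
  [[0,0,0],[0,0,0]],
  [[0,0,0],[0,0,0]],
])

```text
time_s: 12.5
eef_pos: [589.7, 116.4, 201.5]
ee_rot: [0.047, 0.706, 0.046, -0.705]
force: [0.9, 0.5, 0.6]
finger_gap: 19.6
```

```bash
python3 -c "
from h import *
tgt((589.5,116.8,200,-172.5))"
```

```text
t 12.5 tcp [589.7 116.4 201.5] theta -172.43 gap 19.6 F [0.9 0.5 0.6] q [ 0.06  0.2   1.64 -0.    1.3   1.5 ]
(589.5, 116.8, 200, -172.5) shift [0.15, -0.04, 0.02] turn [0.07, -0.02, -0.09]
```

Gripped at 19.6 mm with negligible force. I'll pull up slowly, watching the force.

Emit:
move_arm([
  [[-0.3,0,0],[0,0,0]],
  [[-0.7,0,0],[0,0,0]],
  [[-1.2,0,0],[0,0,0]],
  [[-1.2,0,0],[0,0,0]],
], grip_force=35)

```text
time_s: 12.9
eef_pos: [590.2, 116.6, 214.6]
ee_rot: [0.047, 0.706, 0.046, -0.705]
force: [-0.0, 1.0, -1.2]
finger_gap: 19.4
```

```bash
python3 -c "
from h import *
c=snap('scene','9');crop(c,330,450,130,260,5,'pics/cs9.png')
w=cloud(c);H=hsv(c)
m=(cv2.inRange(H,(20,130,60),(34,255,255))>0)&(np.hypot(w[...,0]-592,w[...,1]-118)<75)&(w[...,2]>98)&(w[...,2]<125)
P=w[m];print('weight',np.percentile(P[:,2],[50,75,90]))
tgt()"
```

```text
weight [106.52336476 107.78262804 108.78656858]
t 12.95 tcp [590.  116.6 214.1] theta -172.43 gap 19.4 F [-0.4  0.4 -1.4] q [ 0.06  0.19  1.63 -0.    1.32  1.5 ]
```

View pics/cs9.png

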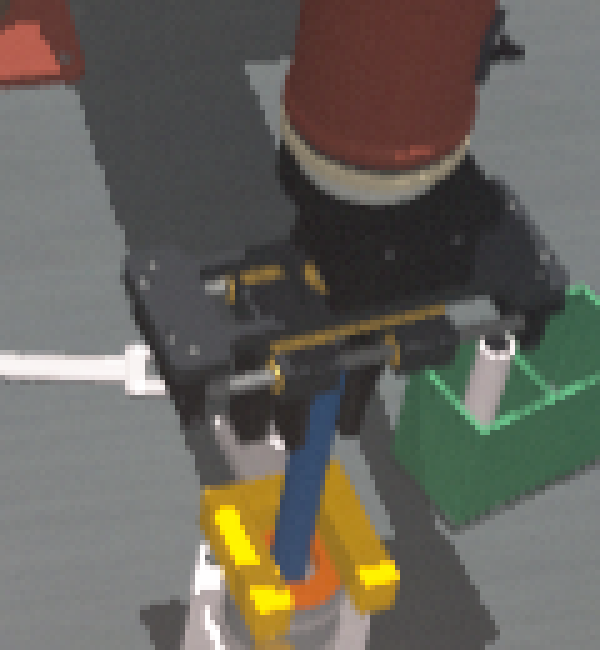

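The force is just the tube's own weight (-1.4 N), so it is unlocked. Continuing up.

Emit:
move_arm([
  [[-0.7,0,0],[0,0,0]],
  [[-1.7,0,0],[0,0,0]],
  [[-2.7,0,0],[0,0,0]],
  [[-3.7,0,0],[0,0,0]],
  [[-4.7,0,0],[0,0,0]],
])

```text
time_s: 13.45
eef_pos: [590.2, 116.6, 262.5]
ee_rot: [0.047, 0.706, 0.046, -0.705]
force: [0.4, -0.2, -1.6]
finger_gap: 19.1
```

Emit:
move_arm([
  [[-1,0,0],[0,0,0]],
  [[-2,0,0],[0,0,0]],
  [[-3,0,0],[0,0,0]],
  [[-4,0,0],[0,0,0]],
  [[-5,0,0],[0,0,0]],
])

```text
time_s: 13.95
eef_pos: [590.0, 116.6, 313.3]
ee_rot: [0.047, 0.706, 0.046, -0.705]
force: [0.6, 0.1, -1.1]
finger_gap: 19.1
```

Emit:
move_arm([
  [[-1.5,0,0],[0,0,0]],
  [[-3,0,0],[0,0,0]],
  [[-4.5,0,0],[0,0,0]],
  [[-4.5,0,0],[0,0,0]],
])

```text
time_s: 14.35
eef_pos: [591.1, 116.8, 362.1]
ee_rot: [0.047, 0.708, 0.046, -0.703]
force: [0.6, 0.3, -1.2]
finger_gap: 19.5
```

```bash
python3 -c "
from h import *
t=snap('top','10');c=snap('scene','10');crop(c,310,470,80,280,4,'pics/cs10.png')
w=cloud(c);H=hsv(c)
m=(cv2.inRange(H,(20,130,60),(34,255,255))>0)&(np.hypot(w[...,0]-592,w[...,1]-118)<75)&(w[...,2]>98)&(w[...,2]<125)
P=w[m];print('weight',np.percentile(P[:,2],[50,75,90]))
tgt()"
```

```text
weight [106.47050299 107.79895312 108.83086148]
t 14.45 tcp [590.1 116.7 358.9] theta -172.43 gap 19.5 F [-0.4 -0.5 -2.2] q [ 0.07  0.11  1.44 -0.    1.58  1.5 ]
```

View pics/cs10.png

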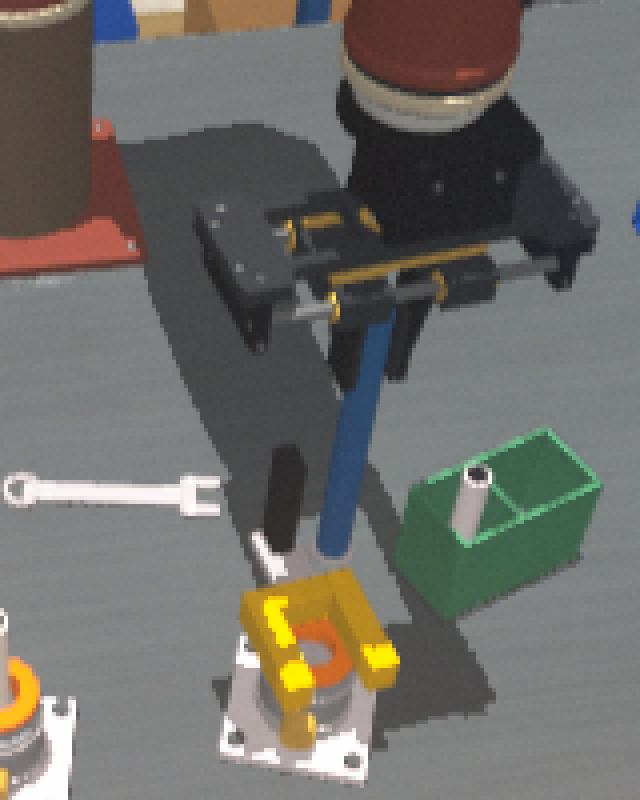

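The tube is out: its foot is at crop px (335,550), clear of everything, and the weight is still on the ring. Next is the empty cell at about (469,315).

```bash
python3 -c "
from h import *
tgt((469,314.7,359,-172.5),(469,314.7,190,-172.5))
for n in('top10','scene10'):
  c=load(n);w=cloud(c);H=hsv(c)
  m=(np.hypot(w[...,0]-489,w[...,1]-258)<30)&(w[...,2]>108)&(w[...,2]<120);print(np.median(w[m],0).round(1))
"
```

```text
t 14.45 tcp [590.1 116.7 358.9] theta -172.43 gap 19.5 F [-0.4 -0.5 -2.2] q [ 0.07  0.11  1.44 -0.    1.58  1.5 ]
(469, 314.7, 359, -172.5) shift [-0.08, -21.22, 9.4] turn [0.07, -0.19, -0.11]
(469, 314.7, 190, -172.5) shift [16.82, -21.25, 9.45] turn [0.07, -0.19, -0.11]
[nan nan nan]
[489.9 256.2 112.2]
  return _methods._mean(a, axis=axis, dtype=dtype,
  ret = um.true_divide(
```

Emit:
move_arm([
  [[0,-1.5,0.7],[0,0,0]],
  [[0,-4,1.8],[0,0,0]],
  [[0,-7,3.1],[0,0,0]],
  [[0,-10.5,4.7],[0,0,0]],
  [[0,-14,6.2],[0,0,0]],
  [[0,-17.5,7.8],[0,0,0]],
  [[0,-20,8.9],[0,0,0]],
  [[0,-21.2,9.4],[0,0,0]],
  [[0,-21.2,9.4],[0,0,0]],
  [[0,-21.2,9.4],[0,0,0]],
])

```text
time_s: 15.45
eef_pos: [469.0, 314.1, 357.7]
ee_rot: [0.048, 0.707, 0.046, -0.705]
force: [0.1, 1.2, -1.5]
finger_gap: 19.0
```

```bash
python3 -c "
from h import *
c=snap('scene','11');crop(c,370,510,70,260,4,'pics/cs11.png')
tgt((469,314.7,210,-172.5),(469,314.7,183.5,-172.5))"
```

```text
t 15.5 tcp [469.4 313.7 357.8] theta -172.47 gap 19.2 F [ 0.1 -0.4 -1.5] q [ 0.45  0.03  1.54 -0.    1.58  1.89]
(469, 314.7, 210, -172.5) shift [14.78, -0.14, 0.07] turn [0.03, -0.17, -0.15]
(469, 314.7, 183.5, -172.5) shift [17.43, -0.15, 0.08] turn [0.03, -0.17, -0.15]
```

View pics/cs11.png

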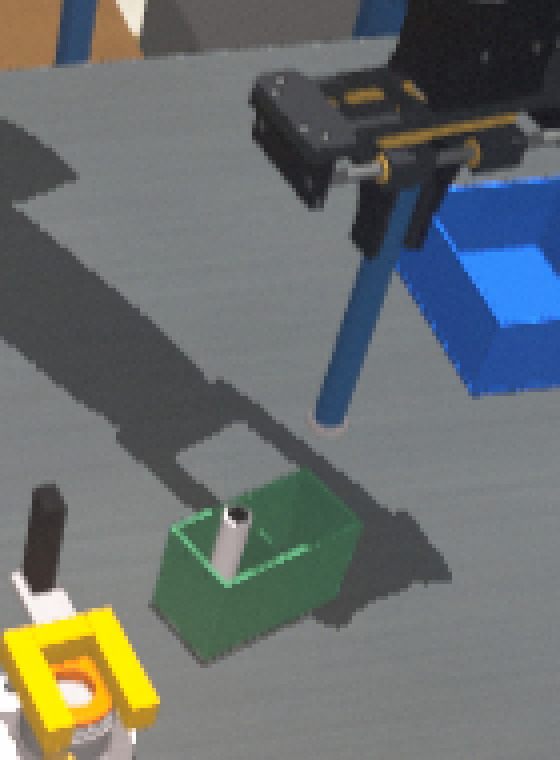

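The tube's foot is at crop px (328,425), and its axis extended down meets the empty cell's opening at about (297,525). Lowering.

Emit:
move_arm([
  [[2.5,0,0],[0,0,0]],
  [[5,-0.1,0],[0,0,0]],
  [[7.5,-0.1,0.1],[0,0,0]],
  [[10,-0.1,0.1],[0,0,0]],
  [[12.5,-0.1,0.1],[0,0,0]],
  [[14.5,-0.1,0.1],[0,0,0]],
  [[15.5,-0.1,0.1],[0,0,0]],
  [[16.3,-0.1,0.1],[0,0,0]],
  [[16.3,-0.1,0.1],[0,0,0]],
  [[16.3,-0.1,0.1],[0,0,0]],
])

```text
time_s: 16.5
eef_pos: [469.5, 314.2, 195.8]
ee_rot: [0.047, 0.707, 0.046, -0.704]
force: [-0.3, -0.0, -1.1]
finger_gap: 19.4
```

```bash
python3 -c "
from h import *
c=snap('scene','12');crop(c,370,510,70,260,4,'pics/cs12.png')
tgt((469,314.7,183.5,-172.5))"
```

```text
t 16.55 tcp [469.6 314.4 196.1] theta -172.49 gap 19.1 F [ 0.4  0.2 -1.2] q [ 0.45  0.12  1.74 -0.    1.28  1.89]
(469, 314.7, 183.5, -172.5) shift [1.26, -0.04, 0.06] turn [0.01, -0.28, -0.12]
```

View pics/cs12.png

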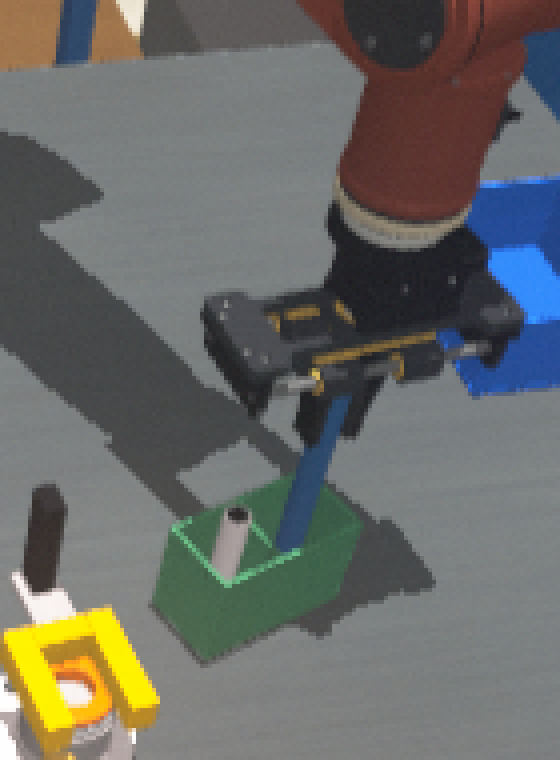

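The tube is inside the empty cell (crop px 290,540) and clear of the walls. I'll lower the last 12 mm slowly.

Emit:
move_arm([
  [[0.3,0,0],[0,0,0]],
  [[0.6,0,0],[0,0,0]],
  [[0.9,0,0],[0,0,0]],
  [[0.9,0,0],[0,0,0]],
])

```text
time_s: 16.95
eef_pos: [469.2, 314.2, 186.4]
ee_rot: [0.047, 0.707, 0.046, -0.704]
force: [0.1, -0.2, -1.8]
finger_gap: 19.4
```

Emit:
move_arm([
  [[0.2,0,0],[0,0,0]],
  [[0.3,0,0],[0,0,0]],
  [[0.3,0,0],[0,0,0]],
])

```text
time_s: 17.25
eef_pos: [469.3, 314.3, 183.5]
ee_rot: [0.047, 0.707, 0.046, -0.704]
force: [0.1, 0.2, -0.9]
finger_gap: 19.2
```

Emit:
move_arm([
  [[0.15,0,0],[0,0,0]],
  [[0.15,0,0],[0,0,0]],
])

```text
time_s: 17.45
eef_pos: [469.8, 314.5, 183.4]
ee_rot: [0.047, 0.707, 0.046, -0.704]
force: [-1.2, -0.9, 6.9]
finger_gap: 19.5
```

Emit:
move_arm([
  [[0.1,0,0],[0,0,0]],
  [[0.1,0,0],[0,0,0]],
])

```text
time_s: 17.65
eef_pos: [470.0, 314.5, 183.4]
ee_rot: [0.047, 0.708, 0.046, -0.703]
force: [-2.2, -1.5, 6.7]
finger_gap: 19.5
```

It stands on the floor (+6.8 N at TCP z 183.4, exactly as computed). Releasing.

Emit:
move_arm([
  [[-0.1,0,0],[0,0,0]],
  [[-0.1,0,0],[0,0,0]],
  [[-0.1,0,0],[0,0,0]],
  [[-0.1,0,0],[0,0,0]],
], grip=0)

```text
time_s: 18.05
eef_pos: [470.0, 314.5, 184.2]
ee_rot: [0.047, 0.708, 0.046, -0.704]
force: [-0.8, 0.1, -0.4]
finger_gap: 40.5
```

Emit:
move_arm([
  [[-2,0,0],[0,0,0]],
  [[-5,0,0],[0,0,0]],
  [[-9,0,0],[0,0,0]],
  [[-12,0,0],[0,0,0]],
  [[-12,0,0],[0,0,0]],
])

```text
time_s: 18.55
eef_pos: [471.4, 315.8, 310.0]
ee_rot: [0.046, 0.711, 0.047, -0.7]
force: [0.0, -0.1, 0.5]
finger_gap: 43.3
```

```bash
python3 -c "
from h import *
c=snap('scene','13');crop(c,340,500,110,300,4,'pics/cs13.png')
w=cloud(c);H=hsv(c)
m=(np.hypot(w[...,0]-520,w[...,1]-107)<40)&(w[...,2]>185)&(w[...,2]<200);q=w[m];print('handle',len(q),np.median(q,0).round(1))
b=(cv2.inRange(H,(100,100,40),(120,255,255))>0)&(np.hypot(w[...,0]-470,w[...,1]-315)<35)
for lo,hi in((95,120),(150,180),(195,215)):
  q=w[b&(w[...,2]>lo)&(w[...,2]<hi)];print(lo,len(q),np.median(q,0).round(1),q[:,2].max())
tgt((521.4,108.3,290,-172.5),(521.4,108.3,173,-172.5))"
```

```text
handle 56 [523.4 106.1 191.2]
95 42 [479.4 308.6 106.8] 118.02982161321722
150 56 [479.2 307.5 165.6] 179.76719618387995
195 28 [478.7 309.5 201.4] 205.2105516235348
t 18.6 tcp [470.5 315.3 307.1] theta -172.47 gap 43.4 F [-0.6 -0.2  0. ] q [ 0.45  0.04  1.61 -0.    1.48  1.89]
(521.4, 108.3, 290, -172.5) shift [1.74, 21.19, -2.32] turn [0.03, -0.63, -0.02]
(521.4, 108.3, 173, -172.5) shift [13.44, 21.18, -2.19] turn [0.03, -0.63, -0.02]
```

View pics/cs13.png

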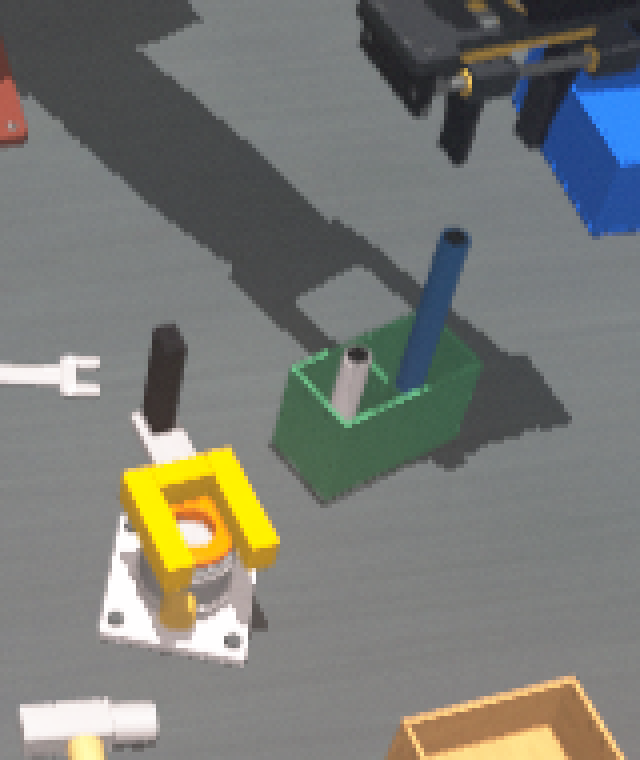

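The blue tube stands upright in the cell (x,y constant at 107, 166 and 201 mm, top at 205). The weight is unmoved. Returning to its handle.

Emit:
move_arm([
  [[0,4,-0.4],[0,0,0]],
  [[0,9,-1],[0,0,0]],
  [[0,14,-1.5],[0,0,0]],
  [[0,18,-2],[0,0,0]],
  [[0,21.2,-2.3],[0,-0.6,0]],
  [[3,21.2,-2.3],[0,-0.6,0]],
  [[7,21.2,-2.3],[0,-0.6,0]],
  [[7,21.2,-2.3],[0,-0.6,0]],
  [[7,21.2,-2.3],[0,-0.6,0]],
])

```text
time_s: 19.5
eef_pos: [520.8, 108.2, 236.2]
ee_rot: [-0.047, -0.704, -0.046, 0.707]
force: [1.1, 0.4, 0.6]
finger_gap: 43.6
```

```bash
python3 -c "
from h import *
tgt((521.4,108.3,173,-172.5))"
```

```text
t 19.5 tcp [520.8 108.2 236.2] theta -172.47 gap 43.6 F [1.1 0.4 0.6] q [ 0.06  0.01  1.78 -0.    1.36  1.5 ]
(521.4, 108.3, 173, -172.5) shift [6.31, -0.01, -0.09] turn [0.03, 0.19, -0.0]
```

Emit:
move_arm([
  [[2,0,-0.1],[0,0,0]],
  [[4,0,-0.1],[0,0,0]],
  [[5.5,0,-0.1],[0,0,0]],
  [[6.3,0,-0.1],[0,0,0]],
  [[6.3,0,-0.1],[0,0,0]],
  [[6.3,0,-0.1],[0,0,0]],
])

```text
time_s: 20.1
eef_pos: [522.1, 108.5, 174.2]
ee_rot: [-0.047, -0.705, -0.046, 0.706]
force: [-0.0, -0.8, 0.1]
finger_gap: 43.4
```

Emit:
move_arm([
  [[0,0,0],[0,0,0]],
  [[0,0,0],[0,0,0]],
  [[0,0,0],[0,0,0]],
  [[0,0,0],[0,0,0]],
  [[0,0,0],[0,0,0]],
  [[0,0,0],[0,0,0]],
], grip=-1, grip_force=55)

```text
time_s: 20.7
eef_pos: [522.2, 108.5, 174.4]
ee_rot: [-0.047, -0.705, -0.046, 0.706]
force: [-0.1, 0.3, 1.1]
finger_gap: 15.5
```

Emit:
move_arm([
  [[-0.5,0,0],[0,0,0]],
  [[-1.2,0,0],[0,0,0]],
  [[-2.2,0,0],[0,0,0]],
  [[-3.5,0,0],[0,0,0]],
  [[-3.5,0,0],[0,0,0]],
])

```text
time_s: 21.2
eef_pos: [523.6, 108.6, 211.9]
ee_rot: [0.047, 0.706, 0.047, -0.705]
force: [0.2, 0.5, -5.3]
finger_gap: 15.7
```

```bash
python3 -c "
from h import *
c=snap('scene','14');crop(c,300,460,130,300,4,'pics/cs14.png')
tgt((431,97,208,-172.5),(366,-325,208,-172.5),(431,97,218,-172.5))"
```

```text
t 21.25 tcp [523.2 108.5 210.9] theta -172.45 gap 15.8 F [ 0.2  0.3 -6.3] q [ 0.06  0.03  1.8  -0.    1.31  1.5 ]
(431, 97, 208, -172.5) shift [0.28, -0.07, 9.29] turn [0.05, -0.06, -0.01]
(366, -325, 208, -172.5) shift [0.28, 40.91, 21.28] turn [0.05, -0.06, -0.01]
(431, 97, 218, -172.5) shift [-0.72, -0.07, 9.29] turn [0.05, -0.06, -0.01]
```

View pics/cs14.png

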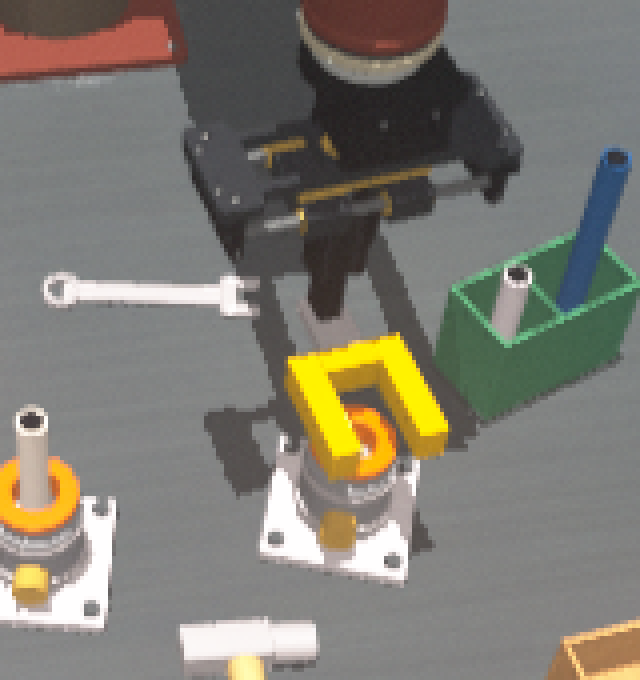

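The weight is lifted clear of the ring and level. I'll carry it back, first away in -x, then across to the pad.

Emit:
move_arm([
  [[0,0,1.5],[0,0,0]],
  [[0,0.5,4],[0,0,0]],
  [[0,2,6.5],[0,0,0]],
  [[0,4.5,9],[0,0,0]],
  [[0,8,11],[0,0,0]],
  [[0,12,12.5],[0,0,0]],
  [[0,16,13.8],[0,0,0]],
  [[0,20,15],[0,0,0]],
  [[0,24,16.2],[0,0,0]],
  [[0,27,17],[0,0,0]],
])

```text
time_s: 22.25
eef_pos: [389.1, -183.7, 210.8]
ee_rot: [0.047, 0.706, 0.046, -0.705]
force: [0.6, 1.5, -5.9]
finger_gap: 15.7
```

```bash
python3 -c "
from h import *
tgt((367,-324,208,-172.5))"
```

```text
t 22.25 tcp [ 389.1 -183.7  210.8] theta -172.53 gap 15.7 F [ 0.6  1.5 -5.9] q [-0.62 -0.24  2.05 -0.    1.33  0.82]
(367, -324, 208, -172.5) shift [0.29, 13.62, 4.02] turn [-0.03, -0.04, -0.07]
```

Emit:
move_arm([
  [[0,3.5,1],[0,0,0]],
  [[0,7,2],[0,0,0]],
  [[0,10.5,3],[0,0,0]],
  [[0,12.7,3.7],[0,0,0]],
  [[0,13.6,4],[0,0,0]],
  [[0,13.6,4],[0,0,0]],
  [[0,13.6,4],[0,0,0]],
])

```text
time_s: 22.95
eef_pos: [367.0, -322.8, 210.5]
ee_rot: [0.046, 0.706, 0.046, -0.705]
force: [-0.2, -0.0, -5.1]
finger_gap: 15.8
```

```bash
python3 -c "
from wm import *
t=snap('top','15');weight(t,(436,-315),60)
c=snap('scene','15');crop(c,140,300,90,270,4,'pics/cs15.png')
tgt((367,-324,97,-172.5))"
```

```text
n 176 slopes [-0.087  0.056] zmed 143.2 rect [ 438.  -313.1] [77.6 78.1] 8.1
t 23.05 tcp [ 367.3 -322.5  210.7] theta -172.46 gap 15.6 F [ 0.5  0.1 -5.6] q [-0.88 -0.08  1.91  0.    1.31  0.56]
(367, -324, 97, -172.5) shift [11.37, 0.14, 0.06] turn [0.04, -0.03, -0.03]
```

View pics/cs15.png

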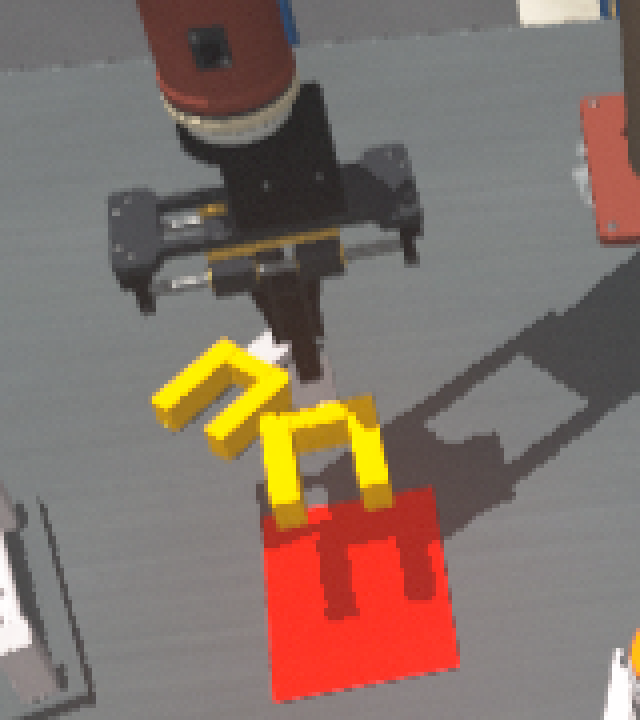

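The weight is upright and above the pad's near end in this view. It is 115 mm up, and the measured xy of about (433,-314) fits pad_mid. Lowering, slowly at the end.

Emit:
move_arm([
  [[2,0.1,0],[0,0,0]],
  [[4.5,0.1,0],[0,0,0]],
  [[7,0.1,0],[0,0,0]],
  [[8.8,0.1,0],[0,0,0]],
  [[9.8,0.1,0],[0,0,0]],
  [[10.4,0.1,0],[0,0,0]],
  [[10.4,0.1,0],[0,0,0]],
  [[10.4,0.1,0],[0,0,0]],
])

```text
time_s: 23.85
eef_pos: [368.2, -324.0, 107.7]
ee_rot: [0.047, 0.706, 0.046, -0.705]
force: [0.3, -0.1, -5.6]
finger_gap: 15.5
```

```bash
python3 -c "
from wm import *
t=snap('top','16');weight(t,(436,-315),25)
tgt((367,-324,97,-172.5))"
```

```text
n 74 slopes [-0.173  0.138] zmed 40.4 rect [ 440.5 -311.3] [81.8 63. ] 86.2
t 23.9 tcp [ 368.2 -324.2  107.9] theta -172.44 gap 15.5 F [ 0.2 -0.3 -5.7] q [-0.88  0.05  2.    0.    1.09  0.56]
(367, -324, 97, -172.5) shift [1.09, -0.04, 0.12] turn [0.06, -0.1, -0.13]
```

Emit:
move_arm([
  [[0.3,0,0.1],[0,0,0]],
  [[0.6,0,0.1],[0,0,0]],
  [[0.9,0,0.1],[0,0,0]],
  [[0.9,0,0.1],[0,0,0]],
])

```text
time_s: 24.3
eef_pos: [367.1, -324.3, 98.6]
ee_rot: [0.047, 0.706, 0.046, -0.705]
force: [-0.2, 0.5, -6.4]
finger_gap: 15.8
```

Emit:
move_arm([
  [[0.2,0,0],[0,0,0]],
  [[0.2,0,0],[0,0,0]],
])

```text
time_s: 24.5
eef_pos: [367.2, -324.6, 98.3]
ee_rot: [0.047, 0.706, 0.046, -0.705]
force: [-4.8, 4.0, 9.4]
finger_gap: 15.5
```

Seated: contact at z 98.3, as expected with the grip 1 mm higher. Releasing and backing off.

Emit:
move_arm([
  [[0,0,0],[0,0,0]],
  [[0,0,0],[0,0,0]],
  [[0,0,0],[0,0,0]],
  [[0,0,0],[0,0,0]],
], grip=0)

```text
time_s: 24.9
eef_pos: [367.5, -324.9, 98.5]
ee_rot: [0.047, 0.706, 0.046, -0.705]
force: [0.1, -0.1, -0.4]
finger_gap: 38.6
```

Emit:
move_arm([
  [[-2,0,0],[0,0,0]],
  [[-5,0,0],[0,0,0]],
  [[-9,0,0],[0,0,0]],
  [[-13,0,0],[0,0,0]],
  [[-17,0,0],[0,0,0]],
  [[-17,-5,0],[0,0,0]],
  [[-17,-10,0],[0,0,0]],
  [[-17,-15,0],[0,0,0]],
  [[-17,-20,0],[0,0,0]],
  [[-17,-20,0],[0,0,0]],
])

```text
time_s: 25.9
eef_pos: [340.3, -121.8, 267.9]
ee_rot: [0.049, 0.707, 0.048, -0.704]
force: [1.0, 0.3, 0.1]
finger_gap: 43.5
```

```bash
python3 -c "
from wm import *
for n in('top','scene'):
  c=snap(n,'17');weight(c,(436,-315),20)
  w=cloud(c);H=hsv(c)
  m=(cv2.inRange(H,(0,180,90),(4,255,255))>0)&(np.hypot(w[...,0]-450,w[...,1]+315)<125)&(w[...,2]<15)
  print('pad',cv2.minAreaRect(ray(c,np.argwhere(m)[:,::-1],4)[:,:2].astype(np.float32)))
  m=(np.hypot(w[...,0]-366,w[...,1]+324)<40)&(w[...,2]>112)&(w[...,2]<122);print('handle',np.median(w[m],0).round(1))
  m=(np.hypot(w[...,0]-470,w[...,1]-315)<30)&(w[...,2]>195)&(w[...,2]<212);print('tube',np.median(w[m],0).round(1) if m.any() else None)
tgt()"
```

```text
n 173 slopes [-0.01  -0.014] zmed 31.8 rect [ 437.1 -314.7] [79.3 76.7] 8.7
pad ((449.6715393066406, -313.22705078125), (169.14279174804688, 128.31044006347656), 4.853814601898193)
handle [ 363.4 -324.4  116.4]
tube [468.6 313.7 202.1]
n 346 slopes [0.004 0.001] zmed 31.3 rect [ 439.  -315.3] [83.7 76.3] 7.8
pad ((451.5481262207031, -314.0132141113281), (168.8638458251953, 128.53488159179688), 4.6591691970825195)
handle [ 368.8 -325.2  116.1]
tube [474.6 312.  202.5]
t 26.0 tcp [ 341.1 -125.5  268.4] theta -172.29 gap 43.8 F [-0.3  0.2 -0.2] q [-0.57 -0.48  2.12 -0.    1.5   0.87]
```

View pics/scene17.png

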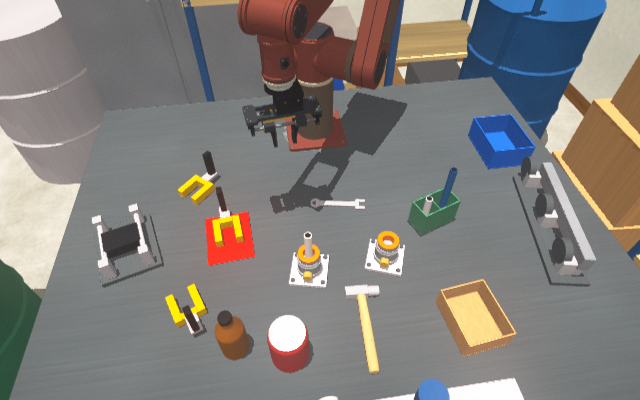

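View pics/top17.png

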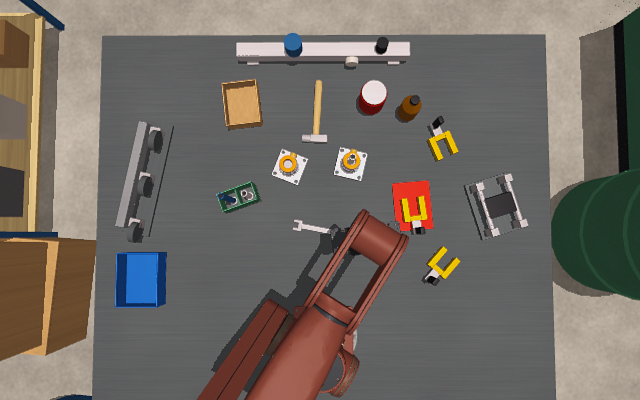

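The final views show the weight upright on the red pad (scene px 226,230) and the blue tube in the empty rack cell (px 447,190). The short tube (428,205) and the white tube (308,245) are unmoved, and the fitting is empty with its ring up. Handing in.

```bash
python3 -c "
from cell import *
print(finish_job(), read_state()['time_s'])"
```

```text
the job is handed in; nothing more can be done
the job is handed in; nothing more can be done
```

The job is done and handed in at about 26 s of the 72 s allowed. I stood the weight from the red pad (the farthest left of the three) astride the blue tube, which held the ring down. I then let go, pulled the tube straight up, stood it in the rack's empty cell, and put the weight back on its pad.

**During the pull:** the upward force was only the tube's own weight, about 1.5 N, and the weight stayed level on the ring. Its slot was centred on the tube to about 1 mm.

**Final checks:**
- **Weight:** it stands level, with its slot point about 2–4 mm from the pad spot and its heading at about 8°.
- **Blue tube:** it stands upright in the cell, with its top at about 203 mm.
- **Other tubes:** the white and short tubes look unmoved in the final views.
- **Gripper:** it is clear of everything.

**Disagreements:** the two cameras differed by 2–6 mm in x, growing with height, so I used their mean and cross-checked it against the grip poses. The plane fits on the lifted weight near the arm were unreliable because it was partly hidden, so I judged it by the pictures and the contact forces instead.

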